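Change the vegetable slicer over to its straight blade and put the other inserts away

TASK

Change the slicer over from the coarse grater to the straight blade: draw its lock back, take the coarse insert out, lay the straight-blade insert flat in the slicer with its notch over the pin, and push the lock fully home over it again. Put the coarse insert and every other insert lying about into the storage case, one to a sleeve and pushed fully home. Leave the other things on the worktop where they are.

Things in the scene. Friction and masses are not known exactly. Their poses are not given: they have to be found in the camera images.
- straight_center (a point): Centre (4 mm above the underside) of the straight-blade insert: white frame 130 (own x) x 50 (own y) x 8 mm, z up, 60 to 110 g, one plain straight blade in its window. Open notch 10 mm wide, 13 mm deep in the middle of the +x end; -x end plain. Lies flat on the worktop, notch end within 0.25 rad of +x (away from the robot). Held by its long edges, 50 mm apart.
- straight_notch (a point): The point of the straight insert's notch where the pin's axis belongs: on the underside, 58 mm from the insert's centre toward its +x end.
- coarse_center (a point): Insert with the same frame, axes, notch and centre point as the straight one, 130 x 50 x 8 mm, with a steel sheet with 18 large round holes (coarse grater). Starts fitted in the slicer, notch over the pin, under the lock. Can be taken by its side edges through the slicer's finger cut-outs.
- julienne_center (a point): Insert with the same frame, axes, notch and centre point as the straight one, 130 x 50 x 8 mm, with a straight blade and a comb of 9 upright teeth across the slit. May be absent. Starts flat on the worktop, notch end within 0.25 rad of +x.
- fine_center (a point): Insert with the same frame, axes, notch and centre point as the straight one, 130 x 50 x 8 mm, with a steel sheet with many small holes (fine grater). May be absent. Starts flat on the worktop, notch end within 0.25 rad of +x.
- waffle_center (a point): Insert with the same frame, axes, notch and centre point as the straight one, 130 x 50 x 8 mm, with a blade with a zigzag edge (9 points). May be absent. Starts flat on the worktop, notch end within 0.25 rad of +x.
- slicer: Grey slicer on a white catch box, fixed, 285 x 208 x 70 mm. Origin at worktop height under the middle of its insert pocket; x = feed, y = across. A fitted insert lies along y, notch end at -y, centre at (0, 0, 64 mm); play 2 mm at each end, 2.5 mm at each side. Finger cut-outs along the pocket's long sides: |y| under 40 mm, out to |x| = 58 mm, open 50 mm down. Decks and rails 68 to 69 mm high.
- pin (a point): Foot of the single steel locating pin, on the ledge at the slicer's -y side, 60 mm above the worktop. Pin 7.5 mm thick, 10 mm high with a tapered tip, upright; the notch leaves it 1.25 mm to each side. An insert laid the wrong way round rides up on it.
- lock (a joint): Sliding lock of the slicer, in m: 0 = locked (its steel tongue reaches 10 mm over the plain end of the insert, 1.5 mm above it), 0.022 = drawn fully back along the slicer's +y, 12 mm clear of the insert. About 2 N of friction; it stays where it is left.
- lock_grip (a point): Middle of the black upright grip of the lock: 14 mm thick (slicer's x), 26 mm long (slicer's y), 24 mm high (73 to 97 mm above the worktop); it moves with the lock. Axes as the slicer's.
- case_slot0 (a point): White storage case, fixed, 75 deep, 62 wide, 74 mm high: four flat sleeves one above another. This point: middle of the lowest mouth, 12 mm above the worktop; +x points in, z up. Each sleeve is 54 mm wide, 12 mm high (6 mm either side of the point), 71 mm deep and takes one insert lengthwise, either end first. Fully home its centre is 6 mm inside the mouth and 59 mm of it stick out.
- case_slot1 (a point): Mouth of the second sleeve, 17 mm above the lowest; same axes and size.
- case_slot2 (a point): Mouth of the third sleeve, 34 mm above the lowest; same axes and size.
- case_slot3 (a point): Mouth of the top sleeve, 51 mm above the lowest; same axes and size.
- jar: Glass jar with a black lid, 74 mm wide, 98 mm high; bystander behind the inserts. Origin in the middle of its underside.
- tin: Flat green tin, 62 x 94 x 20 mm; bystander behind the inserts. Origin in the middle of its underside.
- keys: Bunch of keys lying flat, 67 x 112 x 8 mm; bystander behind the inserts. Origin in the middle of its underside.
- matchbox: Matchbox, 36 x 53 x 14 mm; bystander behind the inserts. Origin in the middle of its underside.

How it is judged:
By the outcome, as a careful person would: the job done as asked, in the order asked, and still so for the second after the job is handed in, with the robot touching nothing.
Of julienne, fine, waffle only 1 to 3 are there at a start; the rules pass over those that are not, and their reading is None.
At some moment in a run one of straight, julienne, fine, waffle may be knocked a few centimetres aside while the robot is not near it.
It also fails if it takes over 210 s, if anything falls off the work surface, if the arm or the gripper's body presses on something with over 40 N, if the wrist force passes 120 N, or if a joint passes its speed limit or range.

ROBOT

A 6-joint arm with a two-finger parallel gripper is mounted at the origin on a cart in front of the work surface, level with it; the furniture and walls round the work are solid. World frame = base frame: x ahead of the robot, y to its left, z up, the work surface at z = 0. Lengths are in mm, angles in rad, forces in N, time in s.
With the tool pointing down it reaches from about 275 to 725 mm from the base axis. Payload 15.9 kg.
Tool frame: the origin (TCP) lies between the finger pads; the fingertips stand env.tip_reach ahead of it and the grasp point (between the pads) lies 11 mm behind it (env.tip_reach is the distance from the TCP to the fingertips, in mm); z points along the fingers, y is the direction in which the jaws open and shut (so a half turn about z gives the same grasp; the last joint's range is limited). The gripper opens to 85 mm and grips with 20 to 120 N. Pads are 22 mm wide; open, the fingers measure 114 mm over their backs; the gripper's body (76 mm by 85 mm) begins 54 mm behind the grasp point. The pads swing forward as they close: fully open they stand 13 mm farther back than shut.
Start: joints at [1.208, 0.213, -0.034, 1.323, 0, 1.571], TCP at [177.44, 467.44, 239.306] pointing down, gripper open.
Joint ranges: [-2.98, 2.98], [-0.74, 1.72], [-1.14, 1.35], [-2.1, 2.04], [-1.57, 1.44], [-3.14, 3.14]. Speed limits (rad/s): [1.89, 1.89, 2.39, 2.57, 3.14, 3.14].

INTERFACE

Orientations are given as a unit quaternion [x, y, z, w].
In Python, from workcell import env gives the robot as it stands.
- The arm moves only by the tool apply_moves, never from a script. Its argument "deltas" is a list of rows, each a list of 3 entries, a list of its own where there are three numbers: the finger opening in m, from 0 to 0.0854, then the shift along the tool's x, y, z in m, then the turn about the tool's z in rad. In form: [[claw, [tx, ty, tz], spin], ...]. A call has 1 to 20 rows; each row is the pose to reach, as a shift and turn from the pose measured when the call began, along the tool's axes at that moment; what a row does not reach only later rows make up. A row lasts 1/8 s, in which the tool goes at most 62.5 mm and 10.7 degrees, less where a joint would pass 70% of its speed; a pose out of reach is approached as far as the arm can. A call with a gripper value outside its range is refused whole. The fingers move at their own pace and stop on an object; the grip force is fixed at half the most. Time passes only in rows, so rows that repeat a pose let the fingers close. It gives the time, the measured TCP pose, the force and the opening at its end, in the units of the state.
- env.sense(): the state, without advancing time (a new reading comes with each control period).
- env.capture(name): name is "side" or "top" or "wrist"; returns a dict with "img" (420x560x3 uint8, red, green, blue), "vfov" (degrees; the focal length in pixels is half the picture's height over the tangent of half this angle, whatever the lens; pixels are square), "cx", "cy" (the principal point, pixels), "dist" ([k1, k2, p1, p2, k3] as OpenCV has them; the pictures are not rectified), "R" (3x3) and "t" (3): a world point X has camera coordinates R X + t; the wrist camera has in their place "T_tool_cam" (4x4, takes a point from camera to tool coordinates, whose origin is the TCP and whose axes are the flange's). Camera axes: x right, y down, z forward; pixel columns grow to the right and rows downward; lengths in mm; the calibration is good to about 2 mm. A picture is of the moment at which its call begins: read the wrist's pose just before it. There is no depth.
- env.sign_off(): hands the job in, once; it reports no verdict.
Trained networks look in the newest picture that a camera, given by its name, has taken for a name from the list of things; names that differ only in an ending like _2 or _b are one class to them, and where a whole thing is asked for, a point or a joint stands for the part that bears it (a point fixed in the world has none). Each returns a list of dicts, best first, with "conf" (0 to 1); they miss things now and then, are a little off and sometimes report something else, mostly with a low value. They report only what shows in the picture. A call takes as long as a camera call.
- env.cut_out(camera, label): "region" (420x560 bool, what is visible of it) and "rect" ([centre column, centre row, width, height] in pixels, round what is visible of it).
The state is a dict: "clock": time; "joint_pos": joint angles; "joint_vel": joint speeds; "tau": joint torques, N m; "tcp_pos": TCP position; "eef_rot": TCP orientation; "ft_force": force on the tool from outside, world axes, zero at the start; "wrist_torque": the same for the moment, N m; "width": opening from 0.0 (shut) to 1.0 (fully open).
Only numpy, scipy, OpenCV 4.12 (cv2) and the standard library are available. Lean on these libraries where they do the work, as an engineer would, in place of code of your own. Each camera call takes 0.05 s, during which the arm holds its last target.

## Working session

There is one attempt and no reset: what is moved stays moved. The work goes in short steps, Python scripts to look and compute and a tool call to move; the robot and the scene stay as the last step left them, time stands still between calls to the robot, and variables do not carry over. Pictures are saved under pics/ and viewed, and the job is handed in when it is done.

Besides the shell and the picture viewer there is one more tool, called after "Request:" as name(argument=value, ...), one argument or row to a line, values as JSON. apply_moves: Moves the arm, as the interface text tells. Its arguments: {"type":"object","properties":{"deltas":{"type":"array"}},"required":["deltas"]}

```bash
ls -la; mkdir -p pics
python3 - <<'E'
from workcell import env
import cv2
print(env.sense(), env.tip_reach)
for n in ["top","side","wrist"]:
    c=env.capture(n); cv2.imwrite(f"pics/{n}0.png",c["img"][:,:,::-1])
    print(n,{k:v for k,v in c.items() if k!="img"})
E
```

```text
total 12
drwxr-xr-x  3 agent agent 4096 Dec  7 13:57 .
drwxr-xr-x 23 root  root  4096 Dec  7 13:56 ..
drwxr-xr-x  2 agent agent 4096 Dec  7 13:57 pics
{'clock': 0.0, 'joint_pos': array([ 1.20793443e+00,  2.13343088e-01, -3.49969931e-02,  1.32350038e+00,
        3.10981161e-05,  1.57077172e+00]), 'joint_vel': array([ 1.21151669e-03,  1.17353502e-03,  7.26689797e-04,  7.86102591e-04,
       -6.00431587e-05, -1.08668945e-03]), 'tau': array([-1.87671663e-03, -6.86152554e+01,  4.87122488e+01,  1.74508116e-02,
        2.24130662e-05, -4.53075938e-05]), 'tcp_pos': array([177.35915804, 467.1626287 , 238.84733015]), 'eef_rot': array([ 1.80425103e-01,  9.83588588e-01, -5.10692749e-04, -1.09500750e-04]), 'ft_force': array([ 0.05769004, -0.39687605, -0.56322916]), 'wrist_torque': array([-0.04225132,  0.05226218, -0.03390622]), 'width': 0.9987075032391077} 8.0
top {'vfov': 50.60006133501957, 'cx': 283.21966717143533, 'cy': 215.8065439863024, 'dist': array([-0.108678,  0.      ,  0.      ,  0.      ,  0.      ]), 'R': array([[ 0.0074503 , -0.99996109, -0.00472405],
       [-0.99735022, -0.00708879
[... 321 characters left out ...]
3886608,  0.01194649],
       [ 0.03325595, -0.61209419, -0.79008528],
       [-0.02339514,  0.78982918, -0.61288052]]), 't': array([-505.18236786,   37.34148756, 1083.41877817])}
wrist {'vfov': 61.43449324381347, 'cx': 278.890344365662, 'cy': 208.5547469435237, 'dist': array([-0.05487328,  0.        ,  0.        ,  0.        ,  0.        ]), 'T_tool_cam': array([[ 1.33411020e-03, -9.58461859e-01, -2.85217610e-01,
         7.23948783e+01],
       [ 9.99998885e-01,  1.08725241e-03,  1.02384545e-03,
        -9.21764902e-01],
       [-6.71213282e-04, -2.85218658e-01,  9.58462241e-01,
        -1.33581980e+02],
       [ 0.00000000e+00,  0.00000000e+00,  0.00000000e+00,
         1.00000000e+00]])}
```

View pics/top0.png

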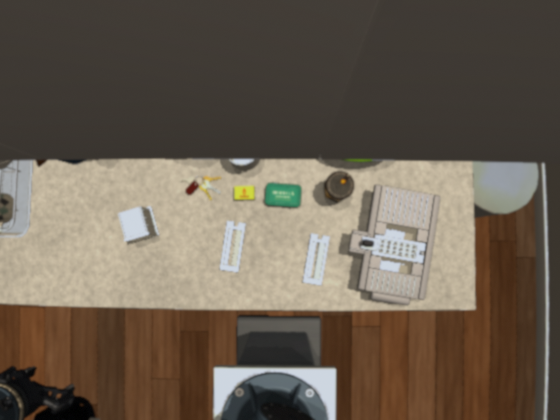

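View pics/side0.png

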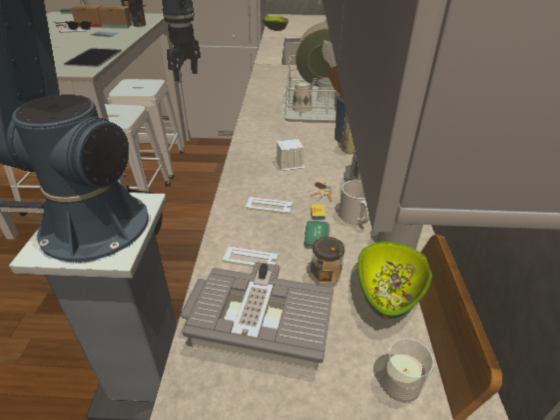

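View pics/wrist0.png

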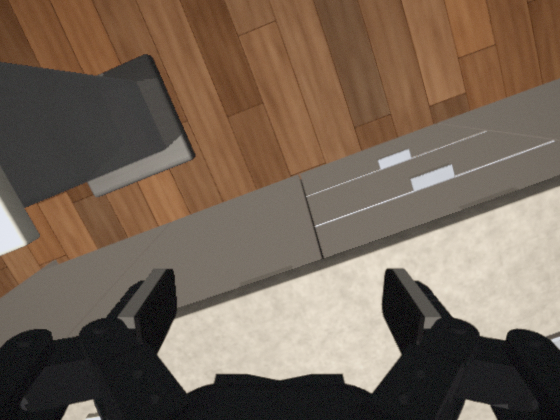

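```bash
cat > h.py <<'E'
import numpy as np, cv2
from workcell import env
from scipy.spatial.transform import Rotation as Rn
def cam(c, s=None):
    f=210/np.tan(np.radians(c["vfov"]/2)); K=np.array([[f,0,c["cx"]],[0,f,c["cy"]],[0,0,1]])
    if "R" in c: R,t=np.array(c["R"]),np.array(c["t"])
    else:
        T=np.eye(4); T[:3,:3]=Rn.from_quat(s["eef_rot"]).as_matrix(); T[:3,3]=s["tcp_pos"]
        M=np.linalg.inv(T@c["T_tool_cam"]); R,t=M[:3,:3],M[:3,3]
    return K,np.array(c["dist"]),R,t
def ray(px,C,z):
    K,d,R,t=C
    u=cv2.undistortPoints(np.array(px,float).reshape(-1,1,2),K,d).reshape(-1,2)
    D=np.c_[u,np.ones(len(u))]@R   # R^T d
    o=-R.T@t
    return o+D*((z-o[2])/D[:,2])[:,None]
def proj(X,C):
    K,d,R,t=C
    return cv2.projectPoints(np.array(X,float).reshape(-1,1,3),cv2.Rodrigues(R)[0],t,K,d)[0].reshape(-1,2)
def shot(name,fn=None):
    s=env.sense(); c=env.capture(name)
    if fn: cv2.imwrite(f"pics/{fn}.png",c["img"][:,:,::-1])
    return c["img"],cam(c,s),s
def quad(mask):
    cs,_=cv2.findContours(mask.astype(np.uint8),cv2.RETR_EXTERNAL,cv2.CHAIN_APPROX_NONE)
    c=max(cs,key=cv2.contourArea); return c.reshape(-1,2)
E
python3 - <<'E'
from h import *
names="straight_center coarse_center julienne_center fine_center waffle_center slicer lock_grip case_slot0 jar tin keys matchbox pin".split()
for n in ["top","side"]:
    img,C,s=shot(n)
    for l in names:
        r=env.cut_out(n,l)
        print(n,l,[(round(x["conf"],2),np.round(x["rect"]).astype(int).tolist(),int(x["region"].sum())) for x in r[:3]])
    for r,nm,z in ((0,0,0),):
        pass
    if n=="top":
        crop=img[150:310,200:460]; cv2.imwrite("pics/topz.png",cv2.resize(crop,None,fx=3,fy=3,interpolation=cv2.INTER_CUBIC)[:,:,::-1])
    else:
        crop=img[130:360,170:370]; cv2.imwrite("pics/sidez.png",cv2.resize(crop,None,fx=2.6,fy=2.6,interpolation=cv2.INTER_CUBIC)[:,:,::-1])
E
```

```text
top straight_center [(0.86, [315, 258, 25, 54], 938), (0.63, [137, 225, 38, 37], 1059)]
top coarse_center [(0.8, [399, 251, 49, 30], 1073)]
top julienne_center [(0.64, [201, 187, 43, 23], 435)]
top fine_center [(0.37, [199, 185, 33, 14], 288), (0.2, [244, 191, 24, 18], 318)]
top waffle_center [(0.56, [232, 246, 24, 53], 888)]
top slicer [(0.87, [395, 245, 89, 123], 6907), (0.38, [284, 197, 41, 26], 825), (0.3, [139, 226, 42, 37], 1172)]
top lock_grip [(0.52, [370, 245, 17, 14], 191)]
top case_slot0 [(0.85, [137, 225, 42, 31], 1087)]
top jar [(0.84, [340, 185, 31, 35], 750), (0.32, [396, 245, 87, 120], 6912)]
top tin [(0.61, [282, 196, 38, 22], 814), (0.28, [139, 226, 41, 36], 1091)]
top keys [(0.73, [202, 187, 41, 22], 370), (0.48, [394, 244, 88, 118], 7109), (0.44, [317, 258, 28, 50], 953)]
top matchbox [(0.86, [244, 192, 21, 17], 289)]
top pin [(0.91, [394, 247, 85, 122], 7040)]
side straight_center [(0.75, [252, 257, 62, 25], 760)]
side coarse_center [(0.85, [251, 309, 40, 60], 1446)]
side julienne_center []
side fine_center [(0.59, [252, 311, 39, 55], 1273)]
side waffle_center [(0.83, [270, 204, 52, 20], 530)]
side slicer [(0.94, [258, 316, 147, 109], 10440)]
side lock_grip [(0.66, [265, 276, 20, 17], 224)]
side case_slot0 [(0.88, [292, 156, 30, 31], 749), (0.23, [330, 262, 36, 50], 1387)]
side jar [(0.59, [329, 263, 37, 52], 1517), (0.18, [290, 155, 26, 31], 776)]
side tin [(0.61, [317, 235, 28, 30], 471), (0.36, [259, 315, 152, 114], 10267)]
side keys [(0.59, [323, 192, 19, 18], 178)]
side matchbox [(0.62, [318, 214, 15, 19], 207)]
side pin [(0.8, [256, 320, 155, 111], 10889)]
```

View pics/topz.png

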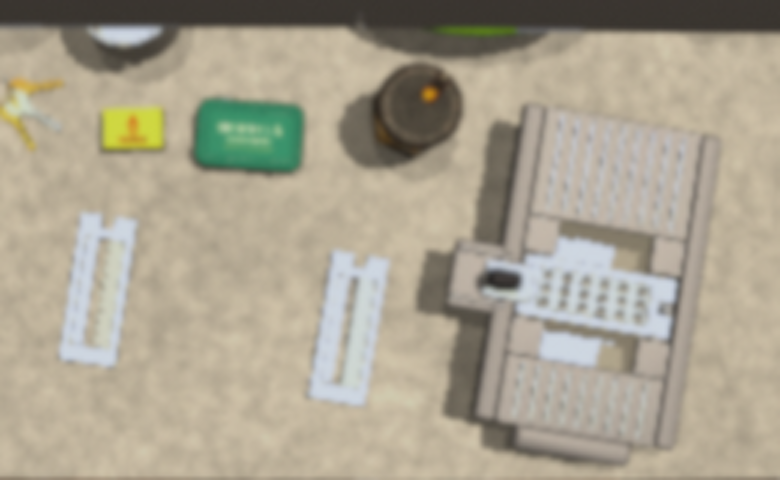

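View pics/sidez.png

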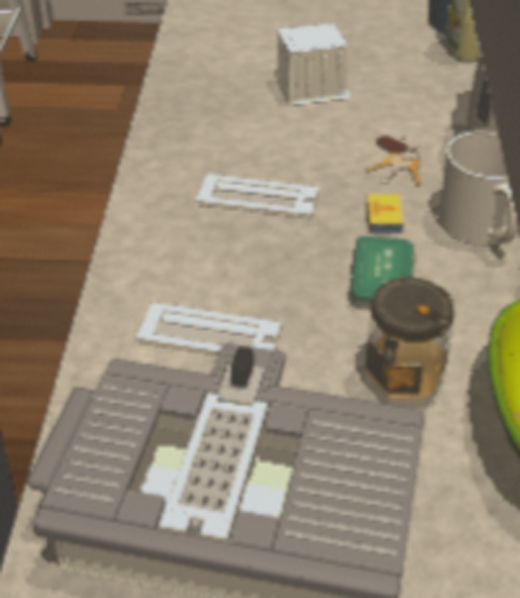

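Run:
```python
from h import *
for n in ["top","side"]:
    img,C,s=shot(n)
    for l,z in [("straight_center",8),("waffle_center",8),("coarse_center",68),("case_slot0",37 if n=="side" else 74),("lock_grip",85),("slicer",60),("jar",98 if n=="top" else 50),("tin",20),("keys",4),("matchbox",14)]:
        r=env.cut_out(n,l)
        if not r: continue
        m=r[0]["region"]; q=quad(m)
        P=ray(q,C,z)[:,:2].astype(np.float32); 
        (c,wh,a)=cv2.minAreaRect(P)
        print(n,l,"bbox",np.round(P.min(0)),np.round(P.max(0)),"rect",np.round(c),np.round(wh),round(a,1))
```

```text
top straight_center bbox [ 371. -140.] [500. -73.] rect [ 437. -106.] [ 52. 129.] 78.8
top waffle_center bbox [403.  79.] [533. 141.] rect [468. 111.] [ 51. 129.] 81.8
top coarse_center bbox [ 431. -374.] [ 499. -240.] rect [ 464. -306.] [131.  52.] 79.8
top case_slot0 bbox [477. 292.] [565. 391.] rect [522. 341.] [84. 88.] 16.9
top lock_grip bbox [ 460. -250.] [ 494. -208.] rect [ 477. -229.] [40. 29.] 80.0
top slicer bbox [ 326. -414.] [ 626. -185.] rect [ 474. -292.] [210. 287.] 80.4
top tin bbox [572. -66.] [634.  27.] rect [603. -19.] [93. 61.] 87.5
top keys bbox [591. 150.] [652. 252.] rect [621. 201.] [ 62. 102.] 1.2
top matchbox bbox [590.  56.] [627. 109.] rect [609.  83.] [37. 52.] 0.4
side straight_center bbox [ 368. -137.] [500. -76.] rect [ 434. -110.] [ 55. 129.] 81.3
side waffle_center bbox [403.  71.] [533. 142.] rect [467. 106.] [ 57. 129.] 81.9
side coarse_center bbox [ 429. -378.] [ 496. -247.] rect [ 462. -312.] [131.  51.] 80.3
side case_slot0 bbox [474. 251.] [564. 460.] rect [521. 355.] [ 86. 207.] 2.7
side lock_grip bbox [ 459. -267.] [ 493. -205.] rect [ 478. -236.] [62. 30.] 79.5
side slicer bbox [ 322. -438.] [ 621. -179.] rect [ 471. -299.] [240. 287.] 79.8
side jar bbox [ 577. -234.] [658. -72.] rect [ 617. -152.] [162.  72.] 83.8
side tin bbox [568. -83.] [634.  29.] rect [602. -27.] [114.  63.] 85.7
side keys bbox [607. 154.] [647. 235.] rect [627. 194.] [40. 81.] 1.4
side matchbox bbox [589.  40.] [626. 106.] rect [608.  73.] [66. 36.] 88.7
```

```bash
cat >> h.py <<'E'
def go(p,yaw=None):
    """target TCP pos world mm, yaw = world angle (deg) of tool x; prints tool deltas"""
    s=env.sense(); R=Rn.from_quat(s["eef_rot"]).as_matrix()
    d=R.T@(np.array(p,float)-s["tcp_pos"])/1000
    cur=np.arctan2(R[1,0],R[0,0])
    sp=0 if yaw is None else -((np.radians(yaw)-cur+np.pi)%(2*np.pi)-np.pi)
    print("cur",np.round(s["tcp_pos"],1),"yaw %.2f"%np.degrees(cur),"delta",np.round(d,4).tolist(),"spin %.3f"%sp,"q6 %.2f"%s["joint_pos"][5],"t %.1f"%s["clock"])
E
python3 -c "
from h import *
go((440,310,270),180)"
```

```text
cur [177.5 467.4 239.3] yaw 159.21 delta [-0.3013, -0.054, -0.0307] spin -0.363 q6 1.57 t 2.6
```

Request:
apply_moves(
  deltas=[
    [0.06,[-0.301,-0.054,-0.031],-0.363],
    [0.06,[-0.301,-0.054,-0.031],-0.363],
    [0.06,[-0.301,-0.054,-0.031],-0.363],
    [0.06,[-0.301,-0.054,-0.031],-0.363],
    [0.06,[-0.301,-0.054,-0.031],-0.363],
    [0.06,[-0.301,-0.054,-0.031],-0.363],
    [0.06,[-0.301,-0.054,-0.031],-0.363],
    [0.06,[-0.301,-0.054,-0.031],-0.363],
    [0.06,[-0.301,-0.054,-0.031],-0.363],
  ],
)

```text
clock: 3.78
tcp_pos: [438.7, 310.9, 270.4]
eef_rot: [-0.001, 1.0, 0.0, -0.0]
ft_force: [0.1, -0.2, 0.8]
width: 0.701
```

```bash
python3 -c "
from h import *
img,C,s=shot('wrist','w1'); go((0,0,0)); print(s['width'])
r=env.cut_out('wrist','case_slot0'); print([(x['conf'],x['rect']) for x in r])"
```

```text
cur [438.8 310.9 270.4] yaw -179.89 delta [0.4394, -0.3101, 0.2704] spin 0.000 q6 0.61 t 3.8
0.7011524963653013
[(0.76, [312.8, 247.7, 75.4, 100.8])]
```

View pics/w1.png

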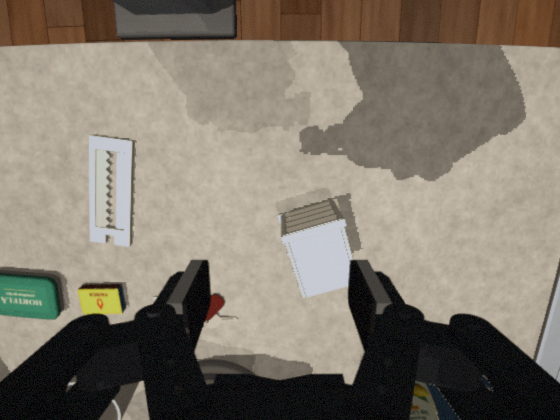

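```bash
python3 -c "
from h import *
img=cv2.imread('pics/w1.png')[180:310,255:375]; cv2.imwrite('pics/w1z.png',cv2.resize(img,None,fx=4.6,fy=4.6,interpolation=cv2.INTER_CUBIC))"
```

```text
(no output)
```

View pics/w1z.png

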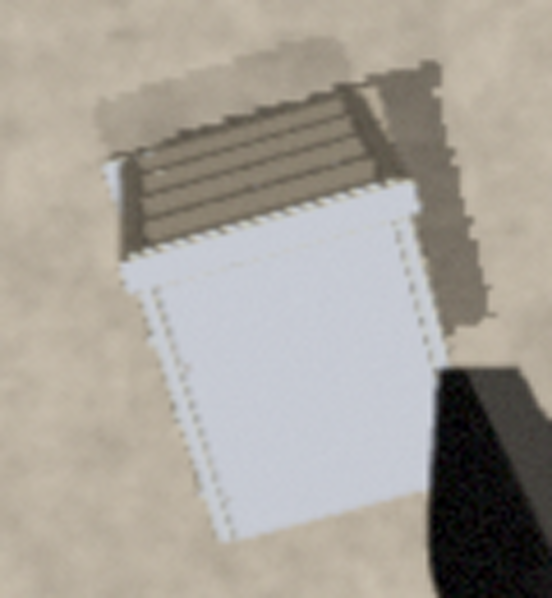

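```bash
python3 -c "
from h import *
s=env.sense();C=cam(env.capture('wrist'),s)
P=ray([(281.7,237.6),(345.2,220.2),(303.3,297.4)],C,74); print(P.round(1)); 
Q=ray([(277.8,215.9),(333.3,199.1)],C,0); print(Q.round(1))
d=P[1]-P[0]; print(np.linalg.norm(d), np.degrees(np.arctan2(d[1],d[0]))-90, (P[0]+P[1])/2); e=P[2]-P[0]; print(np.linalg.norm(e),np.degrees(np.arctan2(e[1],e[0])))
img,C,s=shot('top')
r=env.cut_out('top','case_slot0')[0]; 
z=cv2.resize(img[195:255,105:170],None,fx=9,fy=9,interpolation=cv2.INTER_CUBIC); cv2.imwrite('pics/tc.png',z[:,:,::-1])
"
```

```text
[[494.9 313.1  74. ]
 [476.4 375.6  74. ]
 [562.5 336.3  74. ]]
[[495.8 309.1   0. ]
 [474.8 374.8   0. ]]
65.19340050770964 16.45048997477268 [485.62382492 344.37369528  74.        ]
71.55971961439022 18.91872337299499
```

View pics/tc.png

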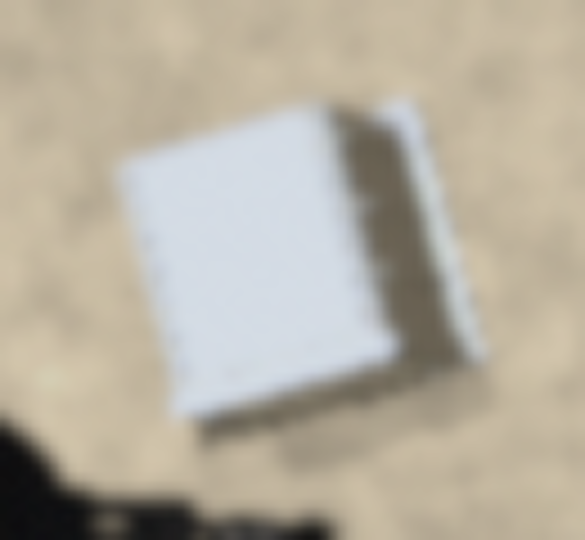

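```bash
python3 -c "
from h import *
C=cam(env.capture('top'))
q=np.array([(180,415),(395,345),(120,165),(325,105)])/9+[105,195]
P=ray(q,C,74); print(P.round(1),(P[0]+P[1])/2)
for a,b in((0,1),(2,3),(2,0),(3,1)):
  d=P[b]-P[a];print(np.linalg.norm(d),np.degrees(np.arctan2(d[1],d[0])))
"
```

```text
[[476.6 373.   74. ]
 [496.6 312.6  74. ]
 [545.8 392.4  74. ]
 [562.9 334.4  74. ]] [486.56946574 342.79866066  74.        ]
63.66612294841646 -71.69460205475534
60.53427625983746 -73.6097275060272
71.94038633354063 -164.33777590252814
69.84101823225846 -161.81923644481077
```

```bash
python3 -c "
from h import *
go((480,-210,260),80)"
```

```text
cur [439.5 310.3 270.3] yaw -179.96 delta [-0.0402, -0.5203, 0.0103] spin 1.746 q6 0.61 t 4.1
```

Request:
apply_moves(
  deltas=[
    [0.06,[-0.04,-0.52,0.01],1.746],
    [0.06,[-0.04,-0.52,0.01],1.746],
    [0.06,[-0.04,-0.52,0.01],1.746],
    [0.06,[-0.04,-0.52,0.01],1.746],
    [0.06,[-0.04,-0.52,0.01],1.746],
    [0.06,[-0.04,-0.52,0.01],1.746],
    [0.06,[-0.04,-0.52,0.01],1.746],
    [0.06,[-0.04,-0.52,0.01],1.746],
    [0.06,[-0.04,-0.52,0.01],1.746],
    [0.06,[-0.04,-0.52,0.01],1.746],
    [0.06,[-0.04,-0.52,0.01],1.746],
    [0.06,[-0.04,-0.52,0.01],1.746],
    [0.04,[-0.04,-0.52,0.01],1.746],
    [0.04,[-0.04,-0.52,0.01],1.746],
  ],
)

```text
clock: 5.82
tcp_pos: [479.8, -209.4, 260.4]
eef_rot: [0.766, 0.643, 0.0, 0.0]
ft_force: [0.8, 0.7, -0.1]
width: 0.473
```

```bash
python3 -c "
from h import *
img,C,s=shot('wrist','w2'); go((480,-210,260),80); print(s['width'])
for l in ['coarse_center','lock_grip','slicer']:
  r=env.cut_out('wrist',l); print(l,[(x['conf'],x['rect']) for x in r])
z=cv2.resize(img[100:380,140:420],None,fx=2.1,fy=2.1,interpolation=cv2.INTER_CUBIC); cv2.imwrite('pics/w2z.png',z[:,:,::-1])
"
```

```text
cur [ 479.8 -209.5  260.4] yaw 80.03 delta [-0.0005, 0.0002, 0.0004] spin 0.001 q6 1.33 t 5.9
0.47263808695457965
coarse_center [(0.73, [277.1, 273.8, 49.9, 116.1])]
lock_grip [(0.59, [276.0, 208.1, 29.0, 43.0])]
slicer [(0.66, [291.6, 252.3, 286.5, 188.4])]
```

View pics/w2.png

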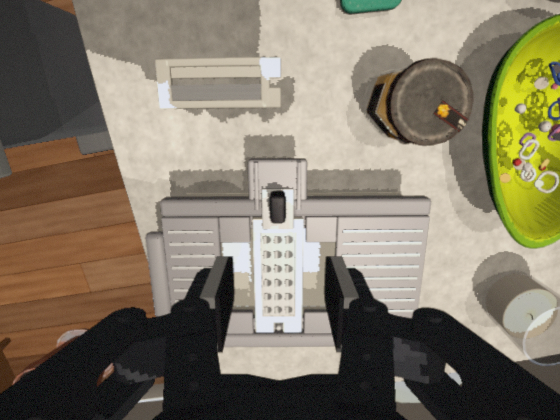

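View pics/w2z.png

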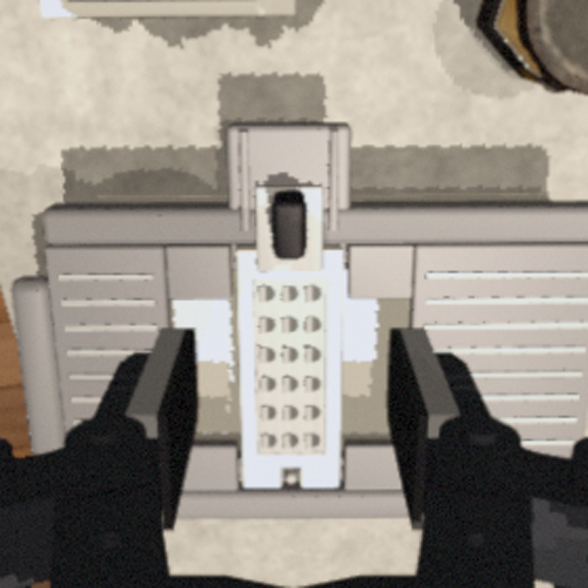

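```bash
python3 -c "
from h import *
img,C,s=shot('wrist')
z=cv2.resize(img[180:345,235:325],None,fx=5,fy=5,interpolation=cv2.INTER_CUBIC)[:,:,::-1]
cv2.imwrite('pics/w2a.png',z[:420]);cv2.imwrite('pics/w2b.png',z[420:])
r=env.cut_out('wrist','coarse_center')[0]; P=ray(quad(r['region']),C,68)[:,:2].astype(np.float32); print(cv2.minAreaRect(P))
r=env.cut_out('wrist','lock_grip')[0]; P=ray(quad(r['region']),C,97)[:,:2].astype(np.float32); print(cv2.minAreaRect(P))
"
```

```text
((461.699462890625, -306.35699462890625), (129.73097229003906, 49.790340423583984), 80.36056518554688)
((475.34368896484375, -225.0213623046875), (37.54237365722656, 26.802648544311523), 80.69140625)
```

View pics/w2a.png

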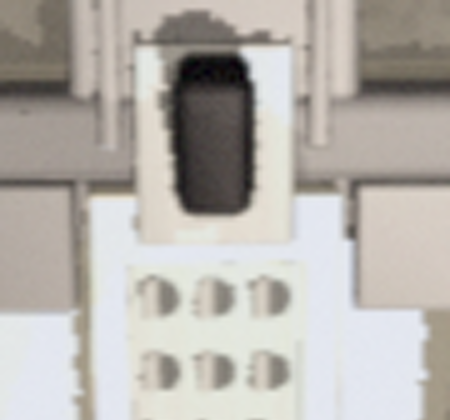

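View pics/w2b.png

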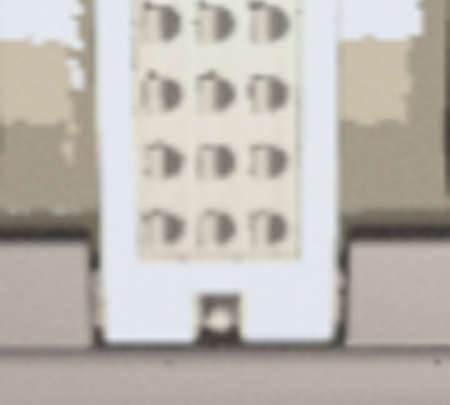

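```bash
python3 -c "
from h import *
img,C,s=shot('wrist')
print(ray([(277.6,197),(277.6,222.6),(277.6,209.8)],C,97).round(1))
p=ray([(278.6,327.6)],C,70)[0];print('pin',p.round(1))
print(ray([(268.,325),(240+13.4,219)],C,68))
# coarse edges: left col at row, right col
a=ray([(235+90/5,180+210/5),(235+345/5,180+210/5),(235+104/5,264+330/5),(235+340/5,264+330/5)],C,68); print(a.round(1),(a[0]+a[1])/2,(a[2]+a[3])/2)
# white at pin 
y=np.array([np.cos(np.radians(80.2)),np.sin(np.radians(80.2)),0])
print('centre from pin',p+58*y,'grip',p+ (58+81)*y)
R=Rn.from_quat(s['eef_rot']).as_matrix();print(R.round(4))
"
```

```text
[[ 477.8 -215.4   97. ]
 [ 473.7 -238.5   97. ]
 [ 475.8 -226.9   97. ]]
pin [ 452.5 -364.7   70. ]
[[ 441.6018737  -360.87435658   68.        ]
 [ 449.39297224 -240.57897224   68.        ]]
[[ 448.4 -243.5   68. ]
 [ 497.3 -252.1   68. ]
 [ 427.5 -364.9   68. ]
 [ 477.7 -373.6   68. ]] [ 472.86496187 -247.80328773   68.        ] [ 452.56608974 -369.24053655   68.        ]
centre from pin [ 462.36580506 -307.50894732   70.        ] grip [ 476.1527745  -227.69090754   70.        ]
[[ 0.1736  0.9848  0.    ]
 [ 0.9848 -0.1736  0.    ]
 [ 0.      0.     -1.    ]]
```

```bash
python3 -c "
from h import *
go((475.8,-227.5,86),80.3)"
```

```text
cur [ 479.8 -209.7  260.3] yaw 80.00 delta [-0.0183, -0.0009, 0.1743] spin -0.005 q6 1.33 t 6.2
```

Request:
apply_moves(
  deltas=[
    [0.04,[-0.018,-0.001,0.06],-0.005],
    [0.04,[-0.018,-0.001,0.11],-0.005],
    [0.04,[-0.018,-0.001,0.15],-0.005],
    [0.04,[-0.018,-0.001,0.174],-0.005],
    [0.04,[-0.018,-0.001,0.174],-0.005],
    [0.04,[-0.018,-0.001,0.174],-0.005],
    [0.01,[-0.018,-0.001,0.174],-0.005],
    [0.01,[-0.018,-0.001,0.174],-0.005],
    [0.01,[-0.018,-0.001,0.174],-0.005],
    [0.01,[-0.018,-0.001,0.174],-0.005],
    [0.01,[-0.018,-0.001,0.174],-0.005],
    [0.01,[-0.018,-0.001,0.174],-0.005],
  ],
)

```text
clock: 7.72
tcp_pos: [475.5, -227.3, 87.6]
eef_rot: [0.764, 0.645, -0.0, 0.0]
ft_force: [-8.5, 2.1, 15.2]
width: 0.147
```

```bash
python3 -c "
from h import *
img,C,s=shot('wrist','w3'); go((475.8,-227.5,86),80.3); print(s['width']*85.4,s['ft_force'])
"
```

```text
cur [ 475.5 -227.3   87.6] yaw 80.28 delta [-0.0001, 0.0003, 0.0016] spin -0.000 q6 1.29 t 7.8
12.552784016656544 [-8.53925436  2.09794674 15.22170566]
```

View pics/w3.png

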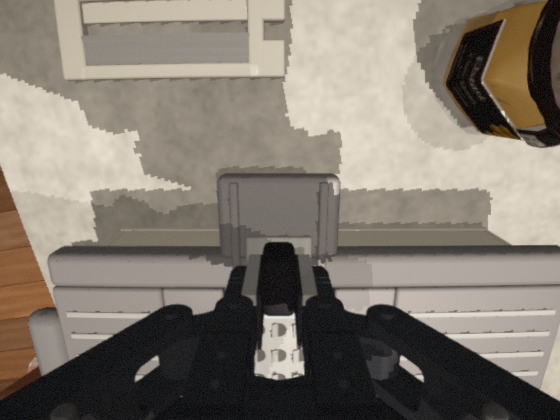

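Request:
apply_moves(
  deltas=[
    [0.01,[0.0,0,-0.0015],0],
    [0.01,[0.004,0,-0.0015],0],
    [0.01,[0.008,0,-0.0015],0],
    [0.01,[0.012,0,-0.0015],0],
    [0.01,[0.016,0,-0.0015],0],
    [0.01,[0.02,0,-0.0015],0],
    [0.01,[0.0225,0,-0.0015],0],
    [0.01,[0.0235,0,-0.0015],0],
    [0.01,[0.0235,0,-0.0015],0],
  ],
)

```text
clock: 8.9
tcp_pos: [478.7, -206.5, 88.1]
eef_rot: [0.765, 0.644, -0.002, 0.001]
ft_force: [2.0, -23.3, -31.1]
width: 0.145
```

```bash
python3 -c "
from h import *
go((475.8,-227.5,86),80.3); s=env.sense(); print(s['width']*85.4,s['ft_force'])
"
```

```text
cur [ 478.7 -206.5   88.1] yaw 80.19 delta [-0.0212, 0.0007, 0.0022] spin -0.002 q6 1.34 t 8.9
12.392086313005198 [  2.04433067 -23.29611778 -31.11557708]
```

Request:
apply_moves(
  deltas=[
    [0.04,[-0.001,0,0.0],0],
    [0.04,[-0.001,0,0],0],
    [0.04,[-0.001,0,0],0],
    [0.04,[-0.001,0,-0.03],0],
    [0.04,[-0.001,0,-0.08],0],
    [0.04,[-0.001,0,-0.13],0],
    [0.06,[-0.001,0,-0.15],0],
    [0.06,[-0.001,0,-0.15],0],
    [0.06,[-0.001,0,-0.15],0],
  ],
)

```text
clock: 10.02
tcp_pos: [478.6, -206.5, 237.2]
eef_rot: [0.765, 0.644, -0.003, 0.001]
ft_force: [0.5, -0.3, -0.9]
width: 0.701
```

```bash
python3 -c "
from h import *
img,C,s=shot('wrist','w4'); print(s['ft_force'])
z=cv2.resize(img[150:330,220:340],None,fx=3.3,fy=3.3,interpolation=cv2.INTER_CUBIC)[:,:,::-1]
cv2.imwrite('pics/w4a.png',z)
u=np.array([np.cos(np.radians(80.3)),np.sin(np.radians(80.3))]); c=np.array([462.2,-307.])
g=c+25*u; go((g[0],g[1],100),80.3)
"
```

```text
[ 0.50821755 -0.29160513 -0.85874943]
cur [ 478.4 -206.4  237. ] yaw 80.20 delta [-0.0762, 0.0015, 0.1374] spin -0.002 q6 1.34 t 10.1
```

View pics/w4.png

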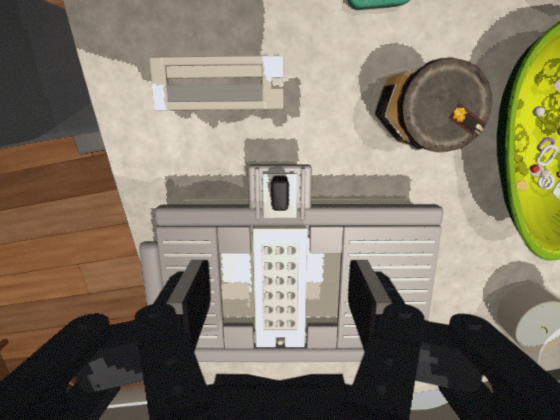

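View pics/w4a.png

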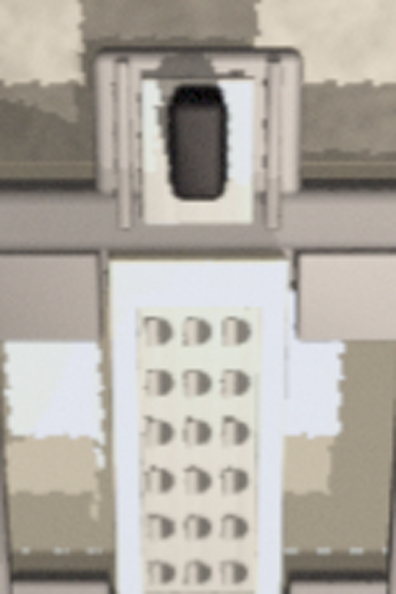

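Request:
apply_moves(
  deltas=[
    [0.064,[-0.06,0.001,0.05],-0.002],
    [0.064,[-0.077,0.0015,0.1],-0.002],
    [0.064,[-0.077,0.0015,0.13],-0.002],
    [0.064,[-0.077,0.0015,0.13],-0.002],
    [0.064,[-0.077,0.0015,0.13],-0.002],
  ],
)

```text
clock: 10.7
tcp_pos: [466.8, -283.1, 108.5]
eef_rot: [0.764, 0.645, -0.003, 0.001]
ft_force: [0.9, -0.3, 0.8]
width: 0.749
```

```bash
python3 -c "
from h import *
img,C,s=shot('wrist','w5'); print(s['ft_force'])
u=np.array([np.cos(np.radians(80.3)),np.sin(np.radians(80.3))]); c=np.array([462.2,-307.])
g=c+24*u; go((g[0],g[1],60),80.3)
"
```

```text
[ 0.91963363 -0.31216237  0.84793147]
cur [ 467.2 -283.2  108.9] yaw 80.34 delta [-0.0, -0.0008, 0.0489] spin 0.001 q6 1.20 t 10.8
```

View pics/w5.png

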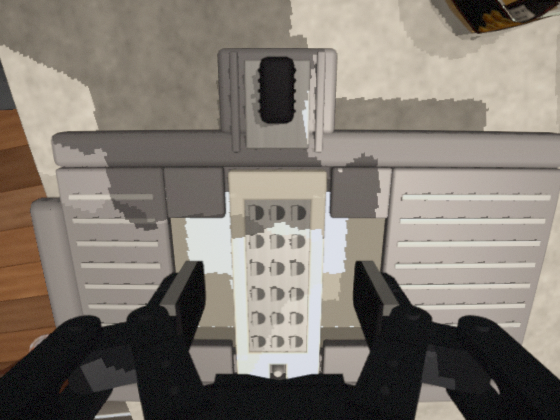

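Request:
apply_moves(
  deltas=[
    [0.064,[0,-0.0006,0.02],0],
    [0.064,[0,-0.0006,0.04],0],
    [0.064,[0,-0.0006,0.049],0],
    [0.064,[0,-0.0006,0.049],0],
    [0.064,[0,-0.0006,0.049],0],
  ],
)

```text
clock: 11.38
tcp_pos: [467.1, -283.6, 61.0]
eef_rot: [0.764, 0.645, -0.002, 0.002]
ft_force: [-0.2, -0.4, -0.1]
width: 0.75
```

Request:
apply_moves(
  deltas=[
    [0.04,[0,0,0],0],
    [0.04,[0,0,0],0],
    [0.04,[0,0,0],0],
    [0.04,[0,0,0],0],
    [0.04,[0,0,0],0],
  ],
)

```text
clock: 12.0
tcp_pos: [467.6, -283.9, 62.0]
eef_rot: [0.764, 0.645, -0.002, 0.003]
ft_force: [-1.0, 1.5, 7.8]
width: 0.569
```

```bash
python3 -c "
from h import *
img,C,s=shot('wrist','w6'); print(s['ft_force'],s['width']*85.4)
go((467,-283,60),80.3)
"
```

```text
[-0.9899088   1.51006875  7.81166317] 48.5608551934166
cur [ 467.6 -283.9   62. ] yaw 80.35 delta [0.0008, -0.0007, 0.002] spin 0.001 q6 1.20 t 12.1
```

View pics/w6.png

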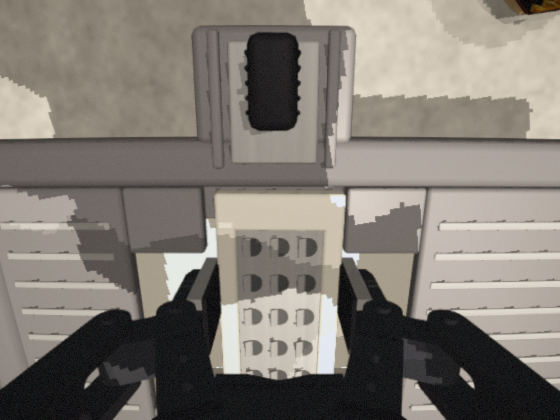

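Request:
apply_moves(
  deltas=[
    [0.04,[0,0,-0.004],0],
    [0.04,[0,0,-0.012],0],
    [0.04,[0,0,-0.025],0],
    [0.04,[0,0,-0.06],0],
    [0.04,[0,0,-0.1],0],
    [0.04,[0,0,-0.13],0],
    [0.04,[0,0,-0.13],0],
  ],
)

```text
clock: 12.92
tcp_pos: [468.6, -283.6, 195.0]
eef_rot: [0.764, 0.645, -0.001, 0.005]
ft_force: [-0.0, -0.1, -0.9]
width: 0.564
```

```bash
python3 -c "
from h import *
img,C,s=shot('wrist','w7'); print(s['ft_force'],s['width']*85.4)
go((386.8,313.3,150),197)
"
```

```text
[-0.00709663 -0.13388055 -0.9410314 ] 48.14374845160628
cur [ 468.  -283.3  193.3] yaw 80.35 delta [0.5748, -0.1802, 0.0382] spin -2.036 q6 1.20 t 13.0
```

View pics/w7.png

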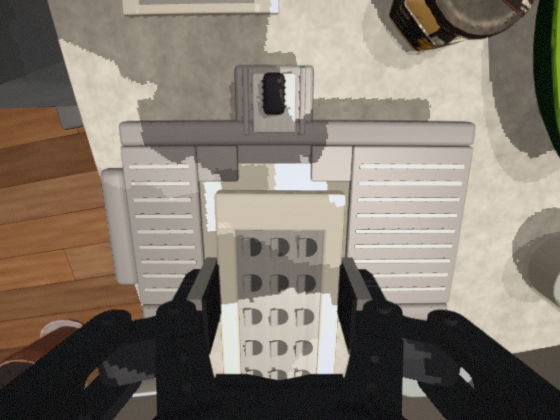

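Request:
apply_moves(
  deltas=[
    [0.04,[0.575,-0.18,0.008],-2.036],
    [0.04,[0.575,-0.18,0.008],-2.036],
    [0.04,[0.575,-0.18,0.008],-2.036],
    [0.04,[0.575,-0.18,0.008],-2.036],
    [0.04,[0.575,-0.18,0.008],-2.036],
    [0.04,[0.575,-0.18,0.008],-2.036],
    [0.04,[0.575,-0.18,0.008],-2.036],
    [0.04,[0.575,-0.18,0.008],-2.036],
    [0.04,[0.575,-0.18,0.008],-2.036],
    [0.04,[0.575,-0.18,0.008],-2.036],
    [0.04,[0.575,-0.18,0.008],-2.036],
    [0.04,[0.575,-0.18,0.008],-2.036],
    [0.04,[0.575,-0.18,0.008],-2.036],
    [0.04,[0.575,-0.18,0.008],-2.036],
    [0.04,[0.575,-0.18,0.008],-2.036],
  ],
)

```text
clock: 14.85
tcp_pos: [387.1, 313.4, 180.2]
eef_rot: [-0.147, 0.989, -0.004, 0.001]
ft_force: [-0.7, -0.4, -1.1]
width: 0.561
```

```bash
python3 -c "
from h import *
img,C,s=shot('wrist','w8'); print(s['ft_force'],s['width']*85.4)
shot('top','t8');shot('side','s8')
go((386.8,313.3,90),197)
print(Rn.from_quat(s['eef_rot']).as_matrix()[2].round(4))
"
```

```text
[-0.72899664 -0.36393299 -1.05833583] 47.894957228577724
cur [387.  313.5 180.2] yaw -163.04 delta [0.0003, 0.0006, 0.0902] spin -0.001 q6 0.39 t 15.0
[-2.0e-04 -8.5e-03 -1.0e+00]
```

View pics/w8.png

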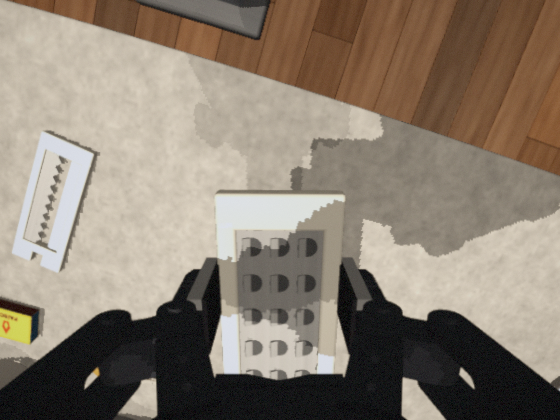

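View pics/s8.png

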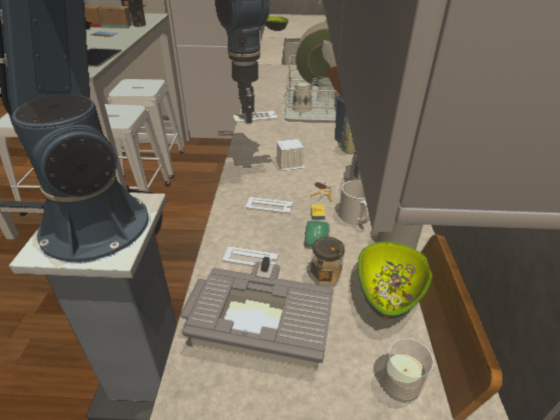

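View pics/t8.png

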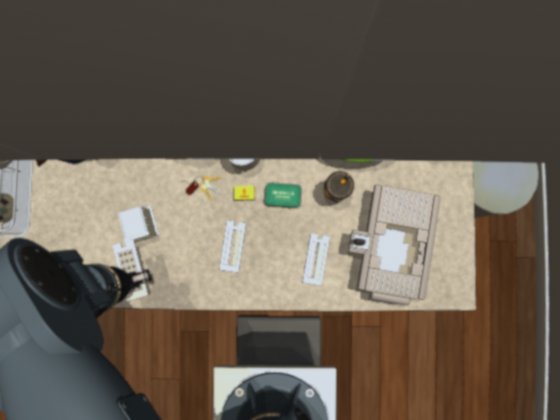

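Request:
apply_moves(
  deltas=[
    [0.04,[0,0.0006,0.05],-0.003],
    [0.04,[0,0.0006,0.1],-0.003],
    [0.04,[0,0.0006,0.14],-0.003],
    [0.04,[0,0.0006,0.153],-0.003],
    [0.04,[0,0.0006,0.153],-0.003],
    [0.04,[0,0.0006,0.153],-0.003],
    [0.04,[0,0.0006,0.153],-0.003],
  ],
)

```text
clock: 15.88
tcp_pos: [388.0, 313.5, 28.5]
eef_rot: [-0.149, 0.989, -0.004, 0.002]
ft_force: [0.6, -0.2, -0.8]
width: 0.562
```

```bash
python3 -c "
from h import *
img,C,s=shot('top'); print(s['ft_force'],s['width']*85.4,s['joint_pos'].round(2))
cv2.imwrite('pics/t9.png',cv2.resize(img[195:310,90:180],None,fx=6,fy=5,interpolation=cv2.INTER_CUBIC)[:,:,::-1])
img,C2,s=shot('side')
cv2.imwrite('pics/s9.png',cv2.resize(img[60:200,180:340],None,fx=4.5,fy=4,interpolation=cv2.INTER_CUBIC)[:,:,::-1])
go((386.8,313.3,27),197)
"
```

```text
[ 0.64431107 -0.22170237 -0.78712378] 47.96788790104263 [ 0.68  0.36 -0.41  0.81 -0.01  0.39]
cur [387.7 313.3  28. ] yaw -162.87 delta [0.0009, 0.0003, 0.001] spin 0.002 q6 0.39 t 16.0
```

View pics/t9.png

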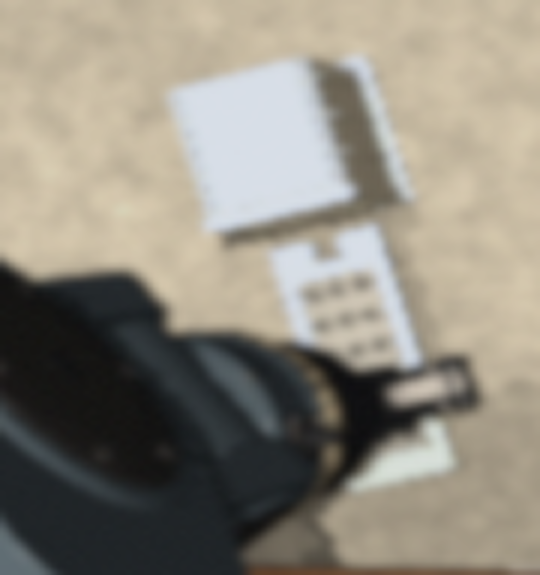

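View pics/s9.png

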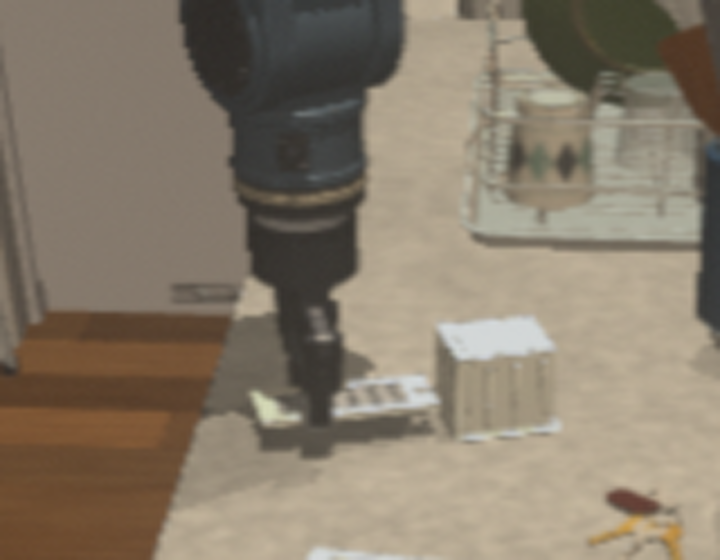

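```bash
python3 -c "
from h import *
C=cam(env.capture('top'))
n=np.array([-.2924,.9563,0]);u=np.array([.9563,.2924,0])
f=lambda q,z: ray(np.array(q)/[6,5]+[90,195],C,z)
I=f([(272,250),(380,225),(455,465)],33); print(I.round(1),I@n,I@u)
T=f([(208,232),(355,190),(170,92),(310,58)],74); print(T.round(1),T@n,T@u)
s=env.sense(); print('tcp lateral',s['tcp_pos']@n)
r=env.cut_out('top','case_slot0'); print(r[0]['conf'])
"
```

```text
[[467.4 360.3  33. ]
 [480.8 313.2  33. ]
 [358.6 278.   33. ]] [207.90325535 158.92103934 160.98984872] [552.30238154 551.34968902 424.19513462]
[[475.8 373.9  74. ]
 [497.4 311.9  74. ]
 [545.7 392.4  74. ]
 [563.1 333.   74. ]] [218.38259322 152.82357507 215.73209333 153.75211676] [564.36343605 566.8634329  636.575541   635.84467783]
tcp lateral 186.1200692257205
0.64
```

Request:
apply_moves(
  deltas=[
    [0.04,[0,0.0012,0.001],0],
    [0.04,[-0.006,0.0012,0.001],0],
    [0.04,[-0.012,0.0012,0.001],0],
    [0.04,[-0.016,0.0012,0.001],0],
    [0.04,[-0.02,0.0012,0.001],0],
    [0.04,[-0.024,0.0012,0.001],0],
    [0.04,[-0.026,0.0012,0.001],0],
    [0.04,[-0.026,0.0012,0.001],0],
  ],
)

```text
clock: 17.08
tcp_pos: [412.0, 321.9, 26.6]
eef_rot: [-0.149, 0.989, -0.004, 0.001]
ft_force: [-0.3, 0.1, -0.6]
width: 0.572
```

```bash
python3 -c "
from h import *
s=env.sense(); print(s['ft_force'],s['wrist_torque'],s['width']*85.4)
n=np.array([-.2924,.9563,0]);u=np.array([.9563,.2924,0]); print(s['tcp_pos'].round(1),s['tcp_pos']@n,s['tcp_pos']@u, 'home u',np.array([486,343.6,0])@u-17.7)
"
```

```text
[-0.25454773  0.10477996 -0.57184857] [ 0.01967382 -0.01767804 -0.01915464] 48.81016151910795
[412.  321.9  26.6] 187.3171913635246 488.153021966674 home u 547.53044
```

Request:
apply_moves(
  deltas=[
    [0.04,[-0.008,0,0],0],
    [0.04,[-0.016,0,0],0],
    [0.04,[-0.024,0,0],0],
    [0.04,[-0.032,0,0],0],
    [0.04,[-0.04,0,0],0],
    [0.04,[-0.046,0,0],0],
    [0.04,[-0.05,0,0],0],
    [0.04,[-0.05,0,0],0],
  ],
)

```text
clock: 18.08
tcp_pos: [460.0, 336.6, 26.6]
eef_rot: [-0.149, 0.989, -0.004, 0.001]
ft_force: [-0.5, 0.2, -1.6]
width: 0.561
```

```bash
python3 -c "
from h import *
s=env.sense(); print(s['ft_force'],s['wrist_torque'],s['width']*85.4)
n=np.array([-.2924,.9563,0]);u=np.array([.9563,.2924,0]); print(s['tcp_pos'].round(1),s['tcp_pos']@n,s['tcp_pos']@u)
img,C,s=shot('wrist','w10')
img,C,s=shot('top')
cv2.imwrite('pics/t10.png',cv2.resize(img[195:310,90:180],None,fx=6,fy=5,interpolation=cv2.INTER_CUBIC)[:,:,::-1])
"
```

```text
[-0.50637476  0.24625347 -1.58491605] [-0.00221679  0.0126293  -0.00021619] 47.876981316945226
[460.  336.6  26.6] 187.4282829494686 538.3105369630887
```

View pics/w10.png

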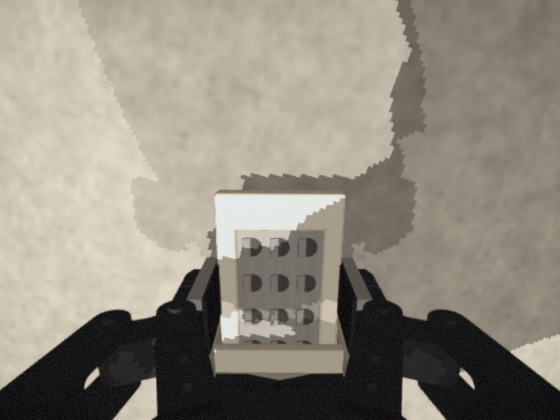

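View pics/t10.png

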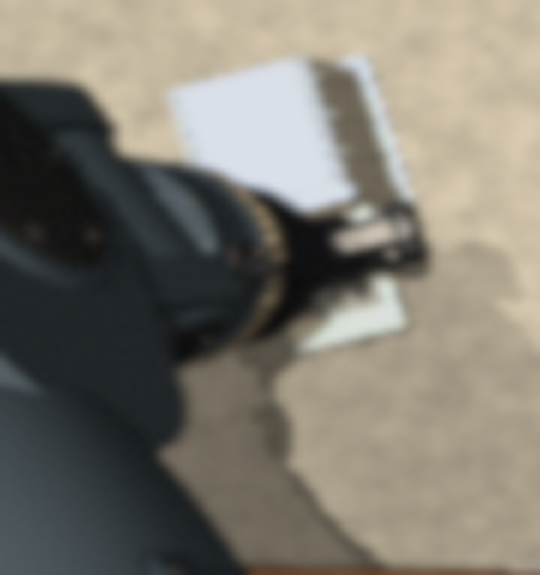

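Sliding in freely. Push the last ~9 mm until contact.

Request:
apply_moves(
  deltas=[
    [0.04,[-0.003,0,0],0],
    [0.04,[-0.006,0,0],0],
    [0.04,[-0.008,0,0],0],
    [0.04,[-0.0095,0,0],0],
    [0.04,[-0.011,0,0],0],
    [0.04,[-0.0115,0,0],0],
  ],
)

```text
clock: 18.92
tcp_pos: [465.6, 338.0, 24.9]
eef_rot: [-0.15, 0.989, -0.005, -0.004]
ft_force: [-31.0, -8.1, 8.6]
width: 0.565
```

```bash
python3 -c "
from h import *
s=env.sense(); print(s['ft_force'],s['wrist_torque'],s['width']*85.4)
n=np.array([-.2924,.9563,0]);u=np.array([.9563,.2924,0]); print(s['tcp_pos'].round(1),s['tcp_pos']@n,s['tcp_pos']@u)
"
```

```text
[-30.95329995  -8.06233679   8.55074265] [-1.45590798  5.90536733  0.29886997] 48.23321123919857
[465.6 338.   24.9] 187.055707178465 544.0781398586721
```

Request:
apply_moves(
  deltas=[
    [0.06,[0,0,0],0],
    [0.06,[0,0,0],0],
    [0.06,[0.0,0,0],0],
    [0.06,[0.0,0,-0.04],0],
    [0.06,[0.01,0,-0.09],0],
    [0.06,[0.03,0,-0.14],0],
    [0.06,[0.05,0,-0.19],0],
    [0.06,[0.05,0,-0.2],0],
    [0.06,[0.05,0,-0.2],0],
  ],
)

```text
clock: 20.05
tcp_pos: [419.8, 325.8, 225.6]
eef_rot: [-0.15, 0.989, -0.005, -0.004]
ft_force: [-0.4, 0.2, -0.6]
width: 0.702
```

```bash
python3 -c "
from h import *
img,C,s=shot('wrist','w11'); print(Rn.from_quat(s['eef_rot']).as_matrix()[2].round(4),s['tcp_pos'])
cv2.imwrite('pics/w11z.png',cv2.resize(img[100:330,200:370],None,fx=3,fy=2.6,interpolation=cv2.INTER_CUBIC)[:,:,::-1])
"
```

```text
[ 0.0084 -0.0084 -0.9999] [419.78433146 325.76960384 225.5755974 ]
```

View pics/w11.png

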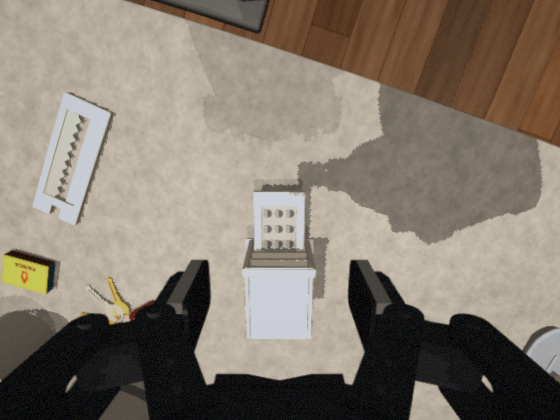

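View pics/w11z.png

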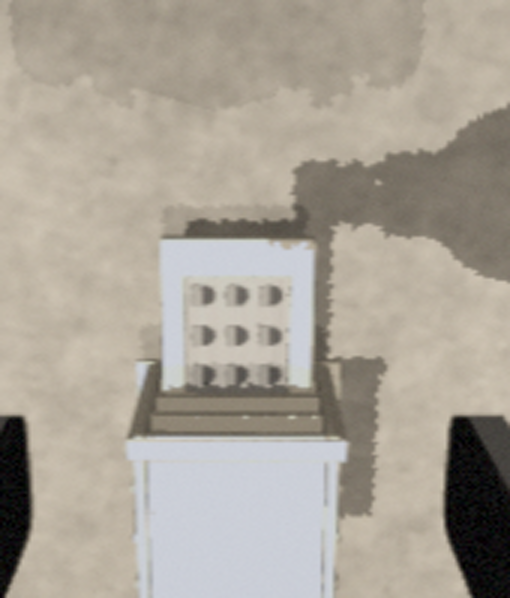

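```bash
python3 -c "
from h import *
s=env.sense();C=cam(env.capture('wrist'),s)
n=np.array([-.2924,.9563,0]);u=np.array([.9563,.2924,0])
f=lambda q,z: ray(np.array(q)/[3,2.6]+[200,100],C,z)
I=f([(162,240),(315,240)],33); T=f([(127,440),(348,440)],74); M=f([(160,388),(318,388)],33)
for x in (I,T,M): print(x.round(1),(x@n).round(1),(x@u).round(1))
d=T[1]-T[0]; print(np.degrees(np.arctan2(d[1],d[0]))-90)
"
```

```text
[[432.8 302.5  33. ]
 [418.3 348.6  33. ]] [162.7 211. ] [502.3 502. ]
[[492.7 312.3  74. ]
 [473.1 374.4  74. ]] [154.6 219.7] [562.5 561.9]
[[488.8 318.   33. ]
 [473.1 367.9  33. ]] [161.2 213.5] [560.4 560. ]
17.505324119912913
```

```bash
python3 -c "
from h import *
go((406,-102,220),169)
"
```

```text
cur [419.2 325.2 223.9] yaw -162.81 delta [0.1388, -0.4042, 0.0094] spin 0.492 q6 0.36 t 20.1
```

Request:
apply_moves(
  deltas=[
    [0.06,[0.139,-0.404,0.006],0.492],
    [0.06,[0.139,-0.404,0.006],0.492],
    [0.06,[0.139,-0.404,0.006],0.492],
    [0.06,[0.139,-0.404,0.006],0.492],
    [0.06,[0.139,-0.404,0.006],0.492],
    [0.06,[0.139,-0.404,0.006],0.492],
    [0.06,[0.139,-0.404,0.006],0.492],
    [0.06,[0.139,-0.404,0.006],0.492],
    [0.06,[0.139,-0.404,0.006],0.492],
    [0.06,[0.139,-0.404,0.006],0.492],
    [0.06,[0.139,-0.404,0.006],0.492],
  ],
)

```text
clock: 21.52
tcp_pos: [405.9, -100.9, 223.2]
eef_rot: [0.095, 0.995, -0.007, -0.004]
ft_force: [-0.8, 0.1, 0.2]
width: 0.703
```

```bash
python3 -c "
from h import *
img,C,s=shot('wrist','w12'); print(s['tcp_pos'])
r=env.cut_out('wrist','straight_center')
for x in r:
  P=ray(quad(x['region']),C,8)[:,:2].astype(np.float32); print(x['conf'],x['rect'],cv2.minAreaRect(P))
"
```

```text
[ 405.92956542 -100.9122809   223.20855947]
0.78 [280.4, 201.8, 46.9, 119.5] ((432.4309997558594, -107.48382568359375), (49.55280685424805, 129.8043212890625), 80.37075805664062)
```

View pics/w12.png

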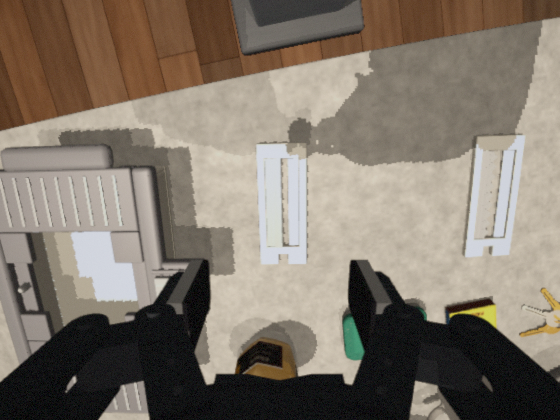

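```bash
python3 -c "
from h import *
go((432.5,-107.5,30),170.4)
"
```

```text
cur [ 405.9 -101.2  223.3] yaw 169.08 delta [-0.0283, 0.0015, 0.1932] spin -0.023 q6 -0.04 t 21.6
```

Request:
apply_moves(
  deltas=[
    [0.064,[-0.028,0.0015,0.06],-0.023],
    [0.064,[-0.028,0.0015,0.11],-0.023],
    [0.064,[-0.028,0.0015,0.15],-0.023],
    [0.064,[-0.028,0.0015,0.18],-0.023],
    [0.064,[-0.028,0.0015,0.193],-0.023],
    [0.064,[-0.028,0.0015,0.193],-0.023],
    [0.064,[-0.028,0.0015,0.193],-0.023],
  ],
)

```text
clock: 22.5
tcp_pos: [433.0, -107.5, 31.3]
eef_rot: [0.084, 0.996, -0.007, -0.003]
ft_force: [1.0, 0.4, 0.4]
width: 0.752
```

```bash
python3 -c "
from h import *
img,C,s=shot('wrist','w13'); go((432.5,-107.5,11),170.4)
"
```

```text
cur [ 433.1 -107.6   31.3] yaw 170.41 delta [0.0005, 0.0003, 0.0203] spin 0.000 q6 -0.07 t 22.6
```

View pics/w13.png

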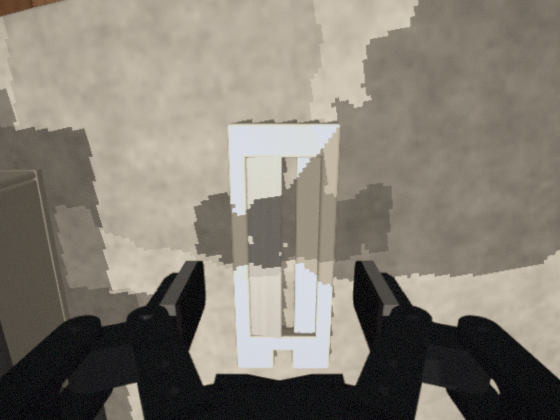

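Request:
apply_moves(
  deltas=[
    [0.064,[0,0,0.008],0],
    [0.064,[0,0,0.014],0],
    [0.064,[0,0,0.018],0],
    [0.064,[0,0,0.02],0],
    [0.064,[0,0,0.02],0],
    [0.064,[0,0,0.02],0],
  ],
)

```text
clock: 23.3
tcp_pos: [433.0, -107.8, 11.4]
eef_rot: [0.084, 0.996, -0.007, -0.002]
ft_force: [0.2, -0.0, 0.6]
width: 0.748
```

Request:
apply_moves(
  deltas=[
    [0.04,[0,0,0],0],
    [0.04,[0,0,0],0],
    [0.04,[0,0,0],0],
    [0.04,[0,0,0],0],
    [0.04,[0,0,0],0],
  ],
)

```text
clock: 23.92
tcp_pos: [433.2, -107.7, 12.1]
eef_rot: [0.084, 0.996, -0.007, -0.002]
ft_force: [-5.1, 4.0, 17.3]
width: 0.538
```

Request:
apply_moves(
  deltas=[
    [0.04,[0,0,-0.01],0],
    [0.04,[0,0,-0.04],0],
    [0.04,[0,0,-0.08],0],
    [0.04,[0,0,-0.12],0],
    [0.04,[0,0,-0.15],0],
    [0.04,[0,0,-0.15],0],
    [0.04,[0,0,-0.15],0],
  ],
)

```text
clock: 24.8
tcp_pos: [433.8, -105.8, 161.7]
eef_rot: [0.084, 0.996, -0.006, -0.002]
ft_force: [-0.7, -0.6, -1.0]
width: 0.535
```

```bash
python3 -c "
from h import *
img,C,s=shot('wrist','w14'); print(s['width']*85.4,s['ft_force'],s['tcp_pos'],Rn.from_quat(s['eef_rot']).as_matrix()[2].round(4))
img=shot('side')[0]
cv2.imwrite('pics/s14.png',cv2.resize(img[130:350,170:360],None,fx=2.6,fy=2.6,interpolation=cv2.INTER_CUBIC)[:,:,::-1])
"
```

```text
45.70933655715912 [-0.74613591 -0.55871533 -0.99468939] [ 433.77031739 -105.76164218  161.67995163] [ 0.0035 -0.0133 -0.9999]
```

View pics/w14.png

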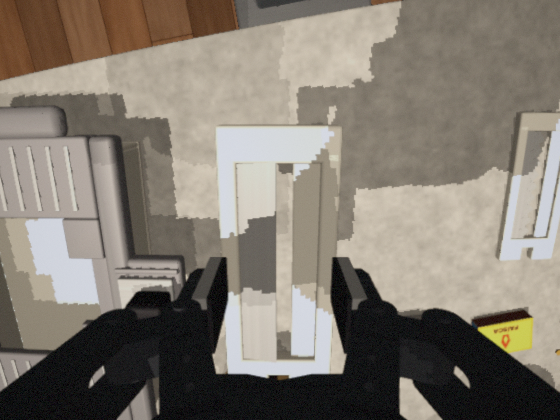

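View pics/s14.png

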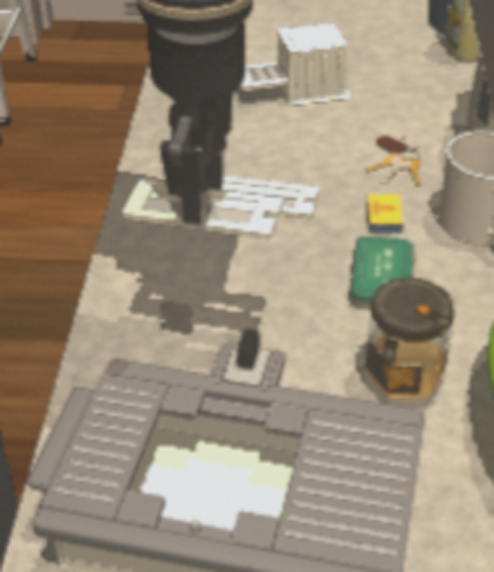

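```bash
python3 -c "
from h import *
for n,(r0,r1,c0,c1) in dict(w5=(160,400,200,350),w7=(170,300,200,360),w14=(100,230,200,360)).items():
  im=cv2.imread(f'pics/{n}.png')[r0:r1,c0:c1]; k=4 if n!='w5' else 2.4; cv2.imwrite(f'pics/{n}q.png',cv2.resize(im,None,fx=k,fy=k,interpolation=cv2.INTER_CUBIC))
"
```

```text
(no output)
```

View pics/w5q.png

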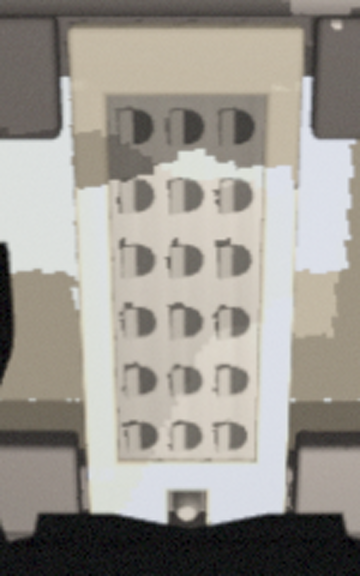

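View pics/w7q.png

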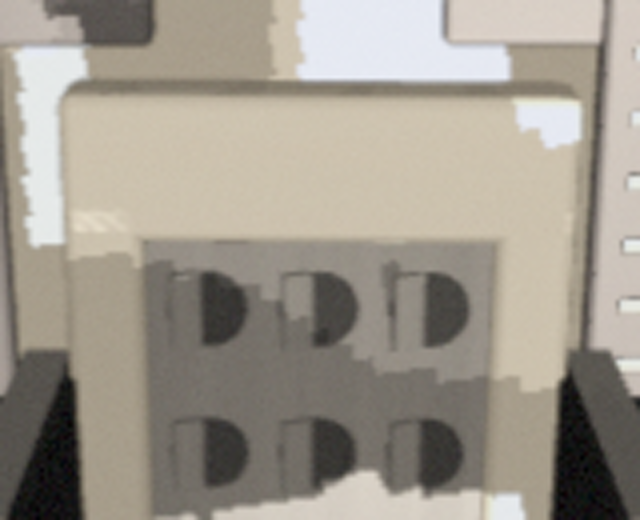

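View pics/w14q.png

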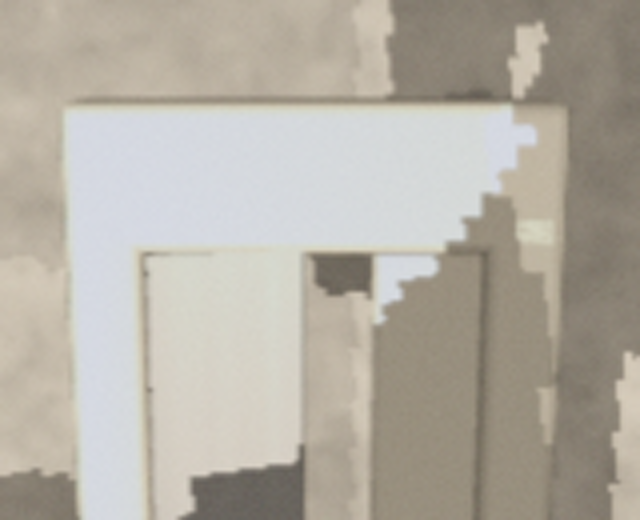

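```bash
python3 -c "
from h import *
c=env.capture('wrist'); T=c['T_tool_cam']; K,d,_,_=cam(c,env.sense())
def tl(px,z):
  u=cv2.undistortPoints(np.array([[px]],float),K,d)[0,0]; D=T[:3,:3]@[u[0],u[1],1]; o=T[:3,3]; return o+D*(z-o[2])/D[2]
for z in (-6,-2): print('w7',z,tl((280.6,193.5),z).round(2), tl((216.3,193.5),z).round(2),tl((345,193.5),z).round(2))
for z in (4,8): print('w14',z,tl((279,126.3),z).round(2), tl((216.3,126.3),z).round(2),tl((341.7,126.3),z).round(2))
# w5
s=dict(tcp_pos=np.array([467.2,-283.2,108.9]),eef_rot=np.array([0.764,0.645,-0.003,0.001]))
s['eef_rot']/=np.linalg.norm(s['eef_rot'])
print('w5 pin toolframe',tl((277.5,373.7),108.9-70),'edge',tl((277.5,171.3),108.9-68))
C=cam(c,s); print(ray([(277.5,373.7)],C,70),ray([(277.5,171.3)],C,68))
"
```

```text
w7 -6 [40.43 -0.18 -6.  ] [ 40.42 -24.13  -6.  ] [40.47 23.83 -6.  ]
w7 -2 [39.43 -0.15 -2.  ] [ 39.41 -24.85  -2.  ] [39.47 24.6  -2.  ]
w14 4 [64.3  -0.79  4.  ] [ 64.32 -24.71   4.  ] [64.39 23.13  4.  ]
w14 8 [64.06 -0.79  8.  ] [ 64.08 -25.4    8.  ] [64.15 23.83  8.  ]
w5 pin toolframe [-82.16310651  -1.44868252  38.9       ] edge [40.04903643 -1.47156646 40.9       ]
[[ 451.78758109 -364.60039352   70.        ]] [[ 472.33975056 -243.64926991   68.        ]]
```

```bash
python3 -c "
from h import *
go((464.1,-306.3,140),80.35)
"
```

```text
cur [ 433.5 -105.7  161.3] yaw 170.41 delta [-0.0637, -0.1924, 0.0235] spin 1.572 q6 -0.06 t 24.9
```

Request:
apply_moves(
  deltas=[
    [0.04,[-0.02,-0.04,0.0],0.18],
    [0.04,[-0.04,-0.08,0.0],0.36],
    [0.04,[-0.064,-0.13,0.0],0.54],
    [0.04,[-0.064,-0.192,0.01],0.9],
    [0.04,[-0.064,-0.192,0.0235],1.572],
    [0.04,[-0.064,-0.192,0.0235],1.572],
    [0.04,[-0.064,-0.192,0.0235],1.572],
    [0.04,[-0.064,-0.192,0.0235],1.572],
    [0.04,[-0.064,-0.192,0.0235],1.572],
    [0.04,[-0.064,-0.192,0.0235],1.572],
    [0.04,[-0.064,-0.192,0.0235],1.572],
    [0.04,[-0.064,-0.192,0.0235],1.572],
  ],
)

```text
clock: 26.45
tcp_pos: [464.4, -305.9, 139.8]
eef_rot: [0.764, 0.646, -0.007, 0.002]
ft_force: [1.0, -0.7, -2.0]
width: 0.528
```

```bash
python3 -c "
from h import *
img,C,s=shot('wrist','w15'); print(s['width']*85.4,s['ft_force'],Rn.from_quat(s['eef_rot']).as_matrix()[2].round(4))
go((464.1,-306.3,95),80.35)
"
```

```text
45.12481807068512 [ 1.04833593 -0.68165037 -2.02386368] [-0.0132 -0.0049 -0.9999]
cur [ 464.4 -305.9  139.9] yaw 80.41 delta [0.0001, -0.0, 0.0449] spin 0.001 q6 1.16 t 26.5
```

View pics/w15.png

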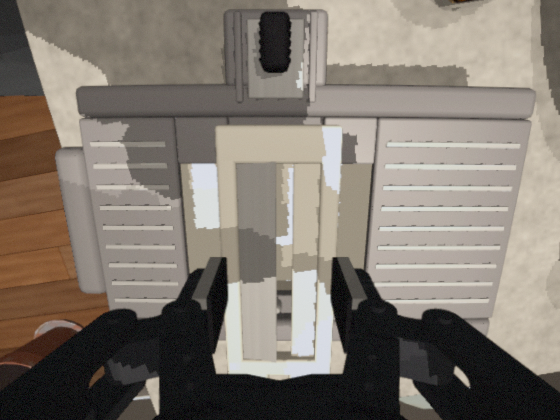

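Request:
apply_moves(
  deltas=[
    [0.04,[0.0002,0,0.02],0],
    [0.04,[0.0005,0,0.04],0],
    [0.04,[0.0006,0,0.052],0],
    [0.04,[0.0006,0,0.055],0],
    [0.04,[0.0007,0,0.055],0],
    [0.04,[0.0007,0,0.055],0],
  ],
)

```text
clock: 27.25
tcp_pos: [464.5, -306.1, 85.5]
eef_rot: [0.764, 0.645, -0.006, 0.003]
ft_force: [-0.3, -0.3, -0.6]
width: 0.531
```

```bash
python3 -c "
from h import *
img,C,s=shot('wrist','w16'); print(s['width']*85.4,s['ft_force'],s['wrist_torque'],Rn.from_quat(s['eef_rot']).as_matrix()[2].round(4))
go((464.1,-306.3,72),80.35)
"
```

```text
45.3178692837022 [-0.32743635 -0.25456019 -0.57421914] [0.0097614  0.00179753 0.04233982] [-0.0136 -0.004  -0.9999]
cur [ 464.5 -306.1   85.5] yaw 80.41 delta [-0.0001, -0.0003, 0.0135] spin 0.001 q6 1.16 t 27.3
```

View pics/w16.png

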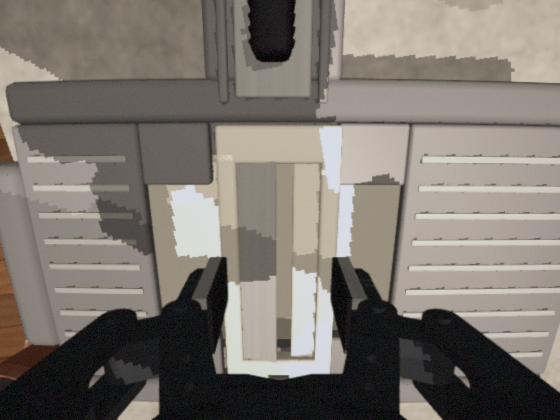

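Request:
apply_moves(
  deltas=[
    [0.04,[0,-0.0006,0.002],0],
    [0.04,[0,-0.0006,0.004],0],
    [0.04,[0,-0.0006,0.006],0],
    [0.04,[0,-0.0006,0.008],0],
    [0.04,[0,-0.0006,0.008],0],
  ],
)

```text
clock: 27.92
tcp_pos: [463.6, -306.0, 77.2]
eef_rot: [0.764, 0.645, -0.007, 0.003]
ft_force: [-0.0, -0.3, -0.8]
width: 0.531
```

Request:
apply_moves(
  deltas=[
    [0.04,[0,0,0.002],0],
    [0.04,[0,0,0.003],0],
    [0.04,[0,0,0.004],0],
    [0.04,[0,0,0.005],0],
    [0.04,[0,0,0.005],0],
  ],
)

```text
clock: 28.55
tcp_pos: [463.5, -306.2, 72.5]
eef_rot: [0.764, 0.645, -0.007, 0.003]
ft_force: [-3.0, 0.9, 5.5]
width: 0.526
```

```bash
python3 -c "
from h import *
img,C,s=shot('wrist','w17'); print(s['width']*85.4,s['ft_force'],s['wrist_torque'],Rn.from_quat(s['eef_rot']).as_matrix()[2].round(4),s['tcp_pos'])
img=shot('side')[0]
cv2.imwrite('pics/s17.png',cv2.resize(img[240:360,180:340],None,fx=4.5,fy=4.5,interpolation=cv2.INTER_CUBIC)[:,:,::-1])
"
```

```text
44.90952333851511 [-3.03857042  0.86741836  5.48155674] [ 0.14750957  0.86475787 -0.06256024] [-0.0138 -0.0045 -0.9999] [ 463.5002427  -306.16401482   72.49861633]
```

View pics/s17.png

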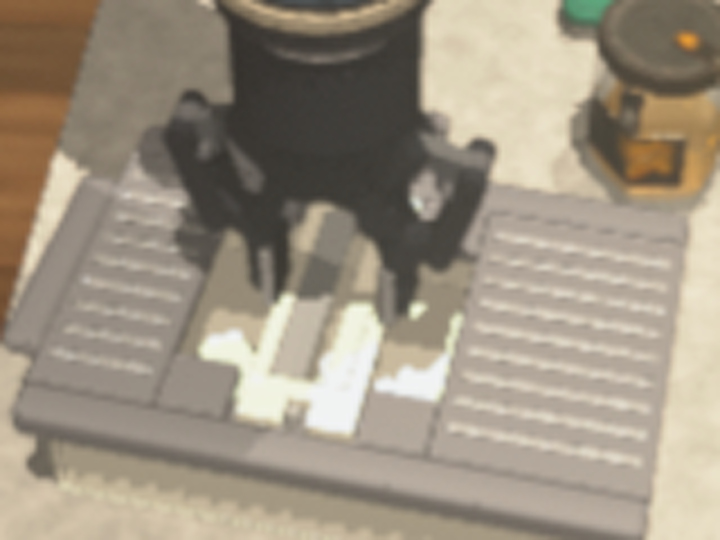

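Request:
apply_moves(
  deltas=[
    [0.06,[0,0,0],0],
    [0.06,[0,0,0],0],
    [0.06,[0,0,0],0],
    [0.06,[0.0,0,-0.02],0],
    [0.06,[0.02,0,-0.05],0],
    [0.06,[0.05,0,-0.08],0],
    [0.06,[0.075,0,-0.11],0],
    [0.06,[0.075,0,-0.11],0],
    [0.04,[0.075,0,-0.11],0],
    [0.04,[0.075,0,-0.11],0],
  ],
)

```text
clock: 29.9
tcp_pos: [476.2, -231.2, 180.5]
eef_rot: [0.764, 0.645, -0.007, 0.002]
ft_force: [0.2, -0.9, -1.0]
width: 0.467
```

```bash
python3 -c "
from h import *
img,C,s=shot('wrist','w18'); print(s['width']*85.4,s['ft_force'],Rn.from_quat(s['eef_rot']).as_matrix()[2].round(4),s['tcp_pos'])
cv2.imwrite('pics/w18z.png',cv2.resize(img[160:400,190:370],None,fx=3,fy=2.4,interpolation=cv2.INTER_CUBIC)[:,:,::-1])
img=shot('side')[0]
cv2.imwrite('pics/s18.png',cv2.resize(img[240:360,180:340],None,fx=4.5,fy=4.5,interpolation=cv2.INTER_CUBIC)[:,:,::-1])
"
```

```text
39.87513395733671 [ 0.20054355 -0.93607939 -1.00364526] [-0.0135 -0.0058 -0.9999] [ 476.24113076 -231.1868014   180.51467483]
```

View pics/w18z.png

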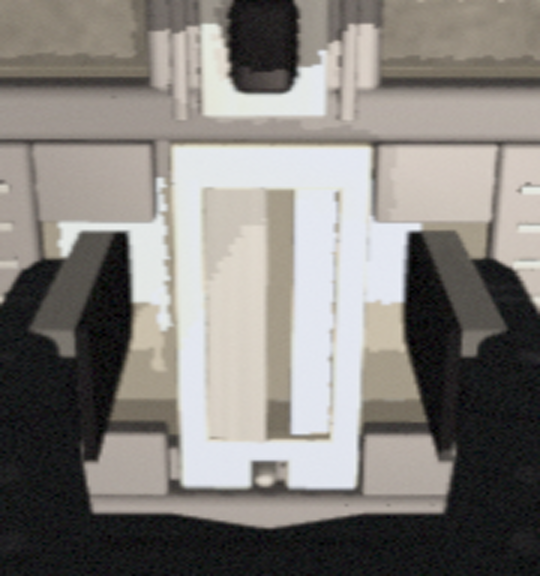

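View pics/s18.png

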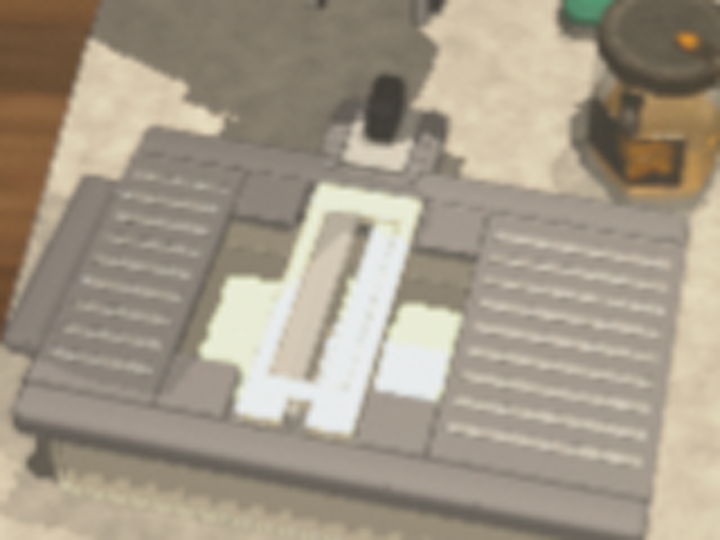

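View pics/w18.png

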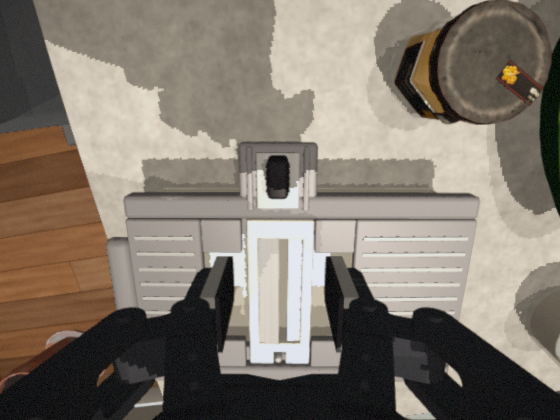

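```bash
python3 -c "
from h import *
go((478.7,-206.5,92),80.3)
"
```

```text
cur [ 476.3 -231.2  180.7] yaw 80.36 delta [0.0259, -0.0013, 0.0884] spin 0.001 q6 1.30 t 30.0
```

Request:
apply_moves(
  deltas=[
    [0.04,[0.026,-0.001,0.02],0],
    [0.04,[0.026,-0.001,0.05],0],
    [0.04,[0.026,-0.001,0.08],0],
    [0.04,[0.026,-0.001,0.0885],0],
    [0.04,[0.026,-0.001,0.0885],0],
    [0.04,[0.026,-0.001,0.0885],0],
    [0.008,[0.026,-0.001,0.0885],0],
    [0.008,[0.026,-0.001,0.0885],0],
    [0.008,[0.026,-0.001,0.0885],0],
    [0.008,[0.026,-0.001,0.0885],0],
    [0.008,[0.026,-0.001,0.0885],0],
    [0.008,[0.026,-0.001,0.0885],0],
  ],
)

```text
clock: 31.5
tcp_pos: [479.0, -206.6, 92.8]
eef_rot: [0.764, 0.645, -0.007, 0.003]
ft_force: [-5.3, 1.4, 11.2]
width: 0.148
```

```bash
python3 -c "
from h import *
s=env.sense(); print(s['width']*85.4,s['ft_force']); go((475.5,-227.3,92),80.3)
"
```

```text
12.679394051949513 [-5.29056604  1.38706036 11.18123337]
cur [ 479.  -206.6   92.8] yaw 80.35 delta [-0.021, 0.0, 0.0011] spin 0.001 q6 1.34 t 31.5
```

Request:
apply_moves(
  deltas=[
    [0.008,[-0.003,0,0],0],
    [0.008,[-0.007,0,0],0],
    [0.008,[-0.011,0,0],0],
    [0.008,[-0.015,0,0],0],
    [0.008,[-0.019,0,0],0],
    [0.008,[-0.022,0,0],0],
    [0.008,[-0.0235,0,0],0],
    [0.008,[-0.024,0,0],0],
    [0.008,[-0.024,0,0],0],
  ],
)

```text
clock: 32.62
tcp_pos: [475.2, -228.6, 92.9]
eef_rot: [0.764, 0.646, -0.006, 0.001]
ft_force: [2.2, 16.4, -1.3]
width: 0.143
```

```bash
python3 -c "
from h import *
s=env.sense(); print(s['width']*85.4,s['ft_force']); go((475.5,-227.3,92),80.3)
"
```

```text
12.252209679534772 [ 2.20795943 16.40383275 -1.31290659]
cur [ 475.2 -228.6   92.9] yaw 80.42 delta [0.0013, 0.0001, 0.0009] spin 0.002 q6 1.30 t 32.6
```

Request:
apply_moves(
  deltas=[
    [0.04,[0,0,0],0],
    [0.04,[0,0,0],0],
    [0.04,[0,0,0],0],
    [0.04,[0,0,-0.03],0],
    [0.04,[0.01,0,-0.08],0],
    [0.04,[0.03,0,-0.12],0],
    [0.04,[0.03,0,-0.15],0],
    [0.04,[0.03,0,-0.15],0],
    [0.04,[0.03,0,-0.15],0],
  ],
)

```text
clock: 33.75
tcp_pos: [481.0, -197.8, 242.1]
eef_rot: [0.764, 0.645, -0.006, 0.001]
ft_force: [0.0, 1.5, -0.7]
width: 0.471
```

```bash
python3 -c "
from h import *
img,C,s=shot('wrist','w19'); print(s['ft_force'],Rn.from_quat(s['eef_rot']).as_matrix()[2].round(4),s['tcp_pos'])
cv2.imwrite('pics/w19z.png',cv2.resize(img[160:360,200:350],None,fx=3.6,fy=2.8,interpolation=cv2.INTER_CUBIC)[:,:,::-1])
"
```

```text
[ 0.01632937  1.51537895 -0.7043557 ] [-0.0102 -0.0056 -0.9999] [ 480.99374912 -197.75760028  242.05857195]
```

View pics/w19z.png

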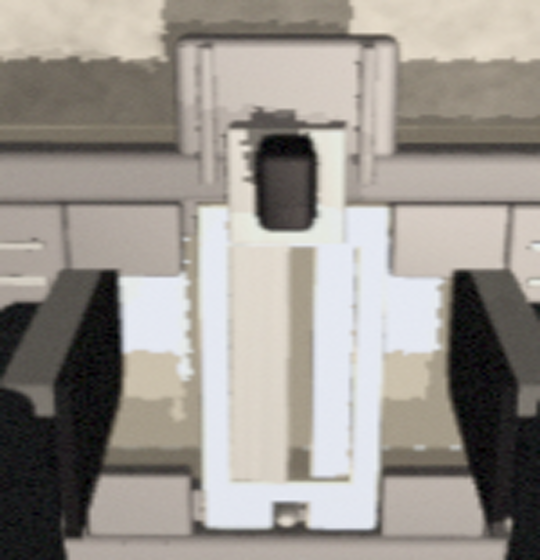

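```bash
python3 -c "
from h import *
s=env.sense();C=cam(env.capture('wrist'),s)
a=ray([(279.,160+243.5/2.8)],C,72)[0]; b=ray([(279.,160+205/2.8)],C,68)[0]; g=ray([(279.,160+231/2.8)],C,97)[0]
u=np.array([np.cos(np.radians(80.35)),np.sin(np.radians(80.35)),0]); print((b-a)@u, a@u, g@u)
# original w2
s2=dict(tcp_pos=np.array([479.8,-209.5,260.4]),eef_rot=np.array([.766,.643,0,0])); C2=cam(env.capture('wrist'),s2)
a=ray([(278.,180+243/5)],C2,72)[0]; b=ray([(278.,180+195/5)],C2,68)[0]; g=ray([(278.,180+213/5)],C2,97)[0];print((b-a)@u,a@u,g@u)
go((440,80,225),172)
"
```

```text
12.101306291606113 -171.737180798987 -156.853760635473
8.451303570146685 -170.28469662327117 -155.635324075926
cur [ 480.7 -197.6  241.7] yaw 80.40 delta [0.2671, -0.0863, 0.0146] spin -1.599 q6 1.35 t 33.9
```

```bash
python3 -c "
from h import *
go((438,112,220),172)
"
```

```text
cur [ 480.7 -197.6  241.7] yaw 80.40 delta [0.2984, -0.0936, 0.0194] spin -1.599 q6 1.35 t 33.9
```

Request:
apply_moves(
  deltas=[
    [0.06,[0.298,-0.094,0.019],-1.599],
    [0.06,[0.298,-0.094,0.019],-1.599],
    [0.06,[0.298,-0.094,0.019],-1.599],
    [0.06,[0.298,-0.094,0.019],-1.599],
    [0.06,[0.298,-0.094,0.019],-1.599],
    [0.06,[0.298,-0.094,0.019],-1.599],
    [0.06,[0.298,-0.094,0.019],-1.599],
    [0.06,[0.298,-0.094,0.019],-1.599],
    [0.06,[0.298,-0.094,0.019],-1.599],
    [0.06,[0.298,-0.094,0.019],-1.599],
    [0.06,[0.298,-0.094,0.019],-1.599],
    [0.064,[0.298,-0.094,0.019],-1.599],
  ],
)

```text
clock: 35.4
tcp_pos: [437.5, 111.7, 220.3]
eef_rot: [0.07, 0.998, -0.005, -0.004]
ft_force: [-0.6, -0.3, -0.0]
width: 0.749
```

```bash
python3 -c "
from h import *
img,C,s=shot('wrist','w20'); print(s['tcp_pos'])
for l in ['waffle_center','julienne_center']:
 for x in env.cut_out('wrist',l):
  P=ray(quad(x['region']),C,8)[:,:2].astype(np.float32); print(l,x['conf'],x['rect'],cv2.minAreaRect(P))
"
```

```text
[437.50264182 111.66164363 220.28737282]
waffle_center 0.77 [284.9, 204.9, 46.9, 119.9] ((464.9107971191406, 111.1383056640625), (49.68239974975586, 129.30357360839844), 82.01962280273438)
julienne_center 0.25 [284.3, 205.8, 49.4, 122.3] ((465.49542236328125, 111.36529541015625), (50.85811233520508, 130.34884643554688), 82.08440399169922)
```

View pics/w20.png

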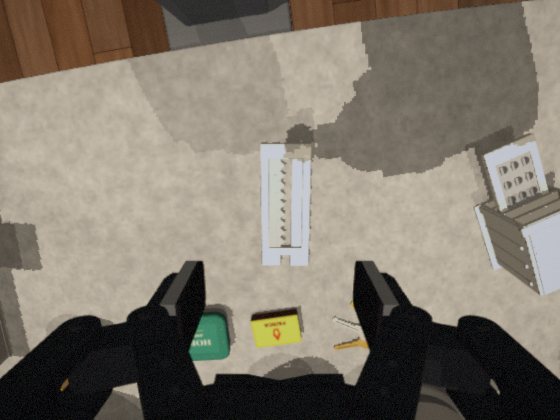

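```bash
python3 -c "
from h import *
go((433.3,115.8,12),172)
"
```

```text
cur [437.6 111.7 220.4] yaw 171.98 delta [0.0033, 0.0055, 0.2084] spin -0.000 q6 0.39 t 35.5
```

Request:
apply_moves(
  deltas=[
    [0.064,[0.0033,0.0055,0.06],0],
    [0.064,[0.0033,0.0055,0.11],0],
    [0.064,[0.0033,0.0055,0.15],0],
    [0.064,[0.0033,0.0055,0.18],0],
    [0.064,[0.0033,0.0055,0.195],0],
    [0.064,[0.0033,0.0055,0.203],0],
    [0.064,[0.0033,0.0055,0.208],0],
    [0.064,[0.0033,0.0055,0.208],0],
    [0.064,[0.0033,0.0055,0.208],0],
  ],
)

```text
clock: 36.67
tcp_pos: [433.7, 115.9, 12.8]
eef_rot: [0.07, 0.998, -0.004, -0.003]
ft_force: [-0.3, 1.2, 0.5]
width: 0.751
```

```bash
python3 -c "
from h import *
img,C,s=shot('wrist','w21'); print(s['ft_force']);go((433.3,115.8,11),172)
"
```

```text
[-0.34221129  1.240165    0.45110155]
cur [433.7 115.9  12.8] yaw 171.98 delta [0.0004, -0.0001, 0.0018] spin -0.000 q6 0.41 t 36.7
```

View pics/w21.png

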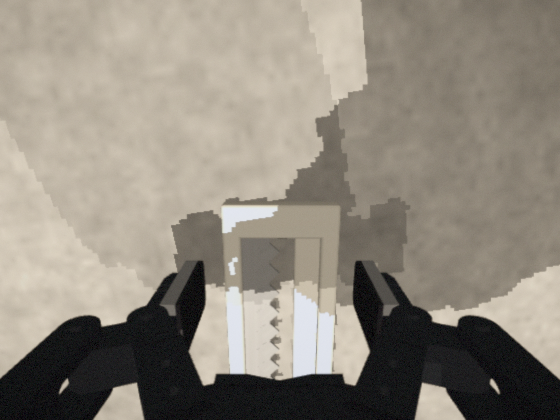

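Straddled and centred. Go 1.5 mm lower, close, lift.

Request:
apply_moves(
  deltas=[
    [0.064,[0,0,0.0015],0],
    [0.064,[0,0,0.0015],0],
    [0.04,[0,0,0.0015],0],
    [0.04,[0,0,0.0015],0],
    [0.04,[0,0,0.0015],0],
    [0.04,[0,0,0.0015],0],
    [0.04,[0,0,0.0015],0],
    [0.04,[0,0,0.0015],0],
  ],
)

```text
clock: 37.72
tcp_pos: [433.8, 116.0, 12.0]
eef_rot: [0.07, 0.998, -0.004, -0.003]
ft_force: [-4.8, -1.1, 16.9]
width: 0.547
```

Request:
apply_moves(
  deltas=[
    [0.04,[0,0,-0.01],0],
    [0.04,[0,0,-0.04],0],
    [0.04,[0,0,-0.08],0],
    [0.04,[0,0,-0.12],0],
    [0.04,[0,0,-0.15],0],
    [0.04,[0,0,-0.15],0],
  ],
)

```text
clock: 38.48
tcp_pos: [436.1, 117.5, 164.2]
eef_rot: [0.07, 0.998, -0.004, -0.001]
ft_force: [-0.0, 0.2, -0.7]
width: 0.534
```

```bash
python3 -c "
from h import *
img,C,s=shot('wrist','w22'); print(s['width']*85.4,s['ft_force'],Rn.from_quat(s['eef_rot']).as_matrix()[2].round(4))
cv2.imwrite('pics/w22z.png',cv2.resize(img[160:300,190:370],None,fx=4,fy=4,interpolation=cv2.INTER_CUBIC)[:,:,::-1])
u=np.array([np.cos(np.radians(17.3)),np.sin(np.radians(17.3))]); n=np.array([-u[1],u[0]])
m=562*np.array([.9563,.2924])+187.2*np.array([-.2924,.9563]); print('mouth',m, m@u,m@n)
p=m-u*(97+18); go((p[0],p[1],150),197.3)
"
```

```text
45.614580694348305 [-0.02162889  0.21368815 -0.72044176] [ 0.0022 -0.0075 -1.    ]
mouth [482.70332 343.34816] 562.9693235706942 184.2715247474852
cur [435.4 117.4 162.7] yaw 171.98 delta [0.0885, 0.1813, 0.0116] spin -0.442 q6 0.41 t 38.5
```

View pics/w22z.png

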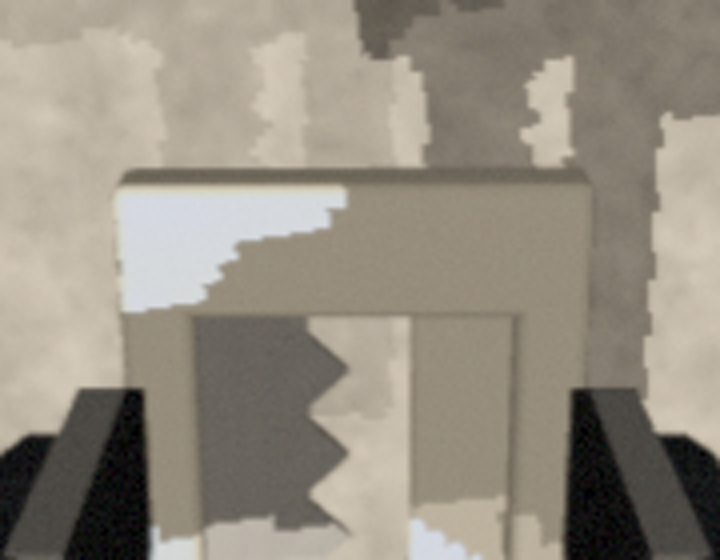

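Request:
apply_moves(
  deltas=[
    [0.04,[0.089,0.181,0.0],-0.442],
    [0.04,[0.089,0.181,0.0],-0.442],
    [0.04,[0.089,0.181,0.0],-0.442],
    [0.04,[0.089,0.181,0.0],-0.442],
    [0.04,[0.089,0.181,0.0],-0.442],
    [0.04,[0.089,0.181,0.0],-0.442],
    [0.04,[0.089,0.181,0.0],-0.442],
    [0.04,[0.089,0.181,0.0],-0.442],
  ],
)

```text
clock: 39.52
tcp_pos: [372.8, 308.3, 161.6]
eef_rot: [-0.15, 0.989, -0.003, -0.003]
ft_force: [-0.8, -0.5, 0.0]
width: 0.532
```

```bash
python3 -c "
from h import *
c=env.capture('wrist'); T=c['T_tool_cam']; s=env.sense(); K,d,_,_=cam(c,s)
def tl(px,z):
  u=cv2.undistortPoints(np.array([[px]],float),K,d)[0,0]; D=T[:3,:3]@[u[0],u[1],1]; o=T[:3,3]; return o+D*(z-o[2])/D[2]
print(tl((278.5,206.5),4),tl((219.5,206.5),4),tl((337.5,206.5),4), Rn.from_quat(s['eef_rot']).as_matrix()[2].round(4))
u=np.array([np.cos(np.radians(17.3)),np.sin(np.radians(17.3))]); n=np.array([-u[1],u[0]])
m=np.array([482.7,343.35])
p=m-u*(97+18); go((p[0],p[1],71),197.3)
"
```

```text
[32.87130302 -0.89807827  4.        ] [ 32.84586552 -24.85541898   4.        ] [32.89941238 23.06410606  4.        ] [ 0.0071 -0.0057 -1.    ]
cur [372.8 308.5 161.6] yaw -162.76 delta [-0.001, 0.0011, 0.0906] spin -0.001 q6 0.39 t 39.6
```

Request:
apply_moves(
  deltas=[
    [0.04,[-0.001,0.0016,0.04],0],
    [0.04,[-0.001,0.0016,0.07],0],
    [0.04,[-0.001,0.0016,0.09],0],
    [0.04,[-0.001,0.0016,0.0905],0],
    [0.04,[-0.001,0.0016,0.0905],0],
    [0.04,[-0.001,0.0016,0.0905],0],
  ],
)

```text
clock: 40.33
tcp_pos: [373.3, 309.9, 72.1]
eef_rot: [-0.15, 0.989, -0.003, -0.002]
ft_force: [-0.7, 1.2, -0.1]
width: 0.535
```

```bash
python3 -c "
from h import *
img,C,s=shot('top'); 
cv2.imwrite('pics/t23.png',cv2.resize(img[195:310,90:180],None,fx=6,fy=5,interpolation=cv2.INTER_CUBIC)[:,:,::-1])
img,C2,s=shot('side')
cv2.imwrite('pics/s23.png',cv2.resize(img[90:190,210:330],None,fx=6,fy=6,interpolation=cv2.INTER_CUBIC)[:,:,::-1])
u=np.array([np.cos(np.radians(17.3)),np.sin(np.radians(17.3))]); n=np.array([-u[1],u[0]]); p=s['tcp_pos']; print(p,p[:2]@u,p[:2]@n)
go((372,309,71.4),197.3)
"
```

```text
[373.23417361 309.92838686  71.93546245] 448.51427301798805 184.91700905156935
cur [373.1 309.9  71.8] yaw -162.76 delta [0.0014, -0.0005, 0.0004] spin -0.001 q6 0.39 t 40.4
```

View pics/t23.png

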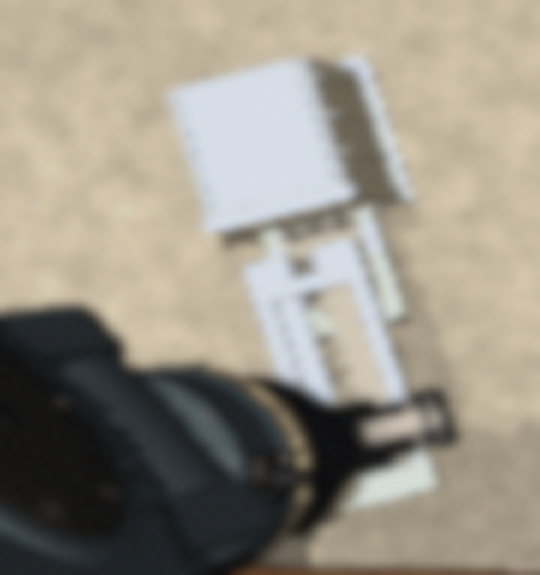

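View pics/s23.png

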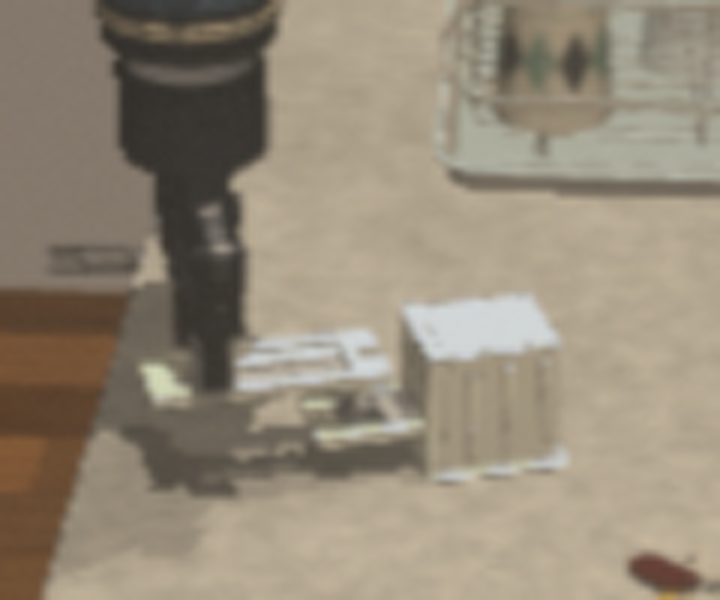

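```bash
python3 -c "
from h import *
C=cam(env.capture('top'))
u=np.array([np.cos(np.radians(17.3)),np.sin(np.radians(17.3)),0]); n=np.array([-u[1],u[0],0])
f=lambda q,z: ray(np.array(q)/[6,5]+[90,195],C,z)
for q,z in (([(246,268),(354,240),(436,488)],67),([(208,232),(355,190)],74)):
  I=f(q,z); print((I@n).round(1),(I@u).round(1))
"
```

```text
[207.1 159.1 160. ] [544.3 544.6 416.7]
[215.4 149.9] [565.5 567.6]
```

Request:
apply_moves(
  deltas=[
    [0.04,[-0.006,-0.0003,0.0003],0],
    [0.04,[-0.012,-0.0003,0.0003],0],
    [0.04,[-0.016,-0.0003,0.0003],0],
    [0.04,[-0.02,-0.0003,0.0003],0],
    [0.04,[-0.024,-0.0003,0.0003],0],
    [0.04,[-0.028,-0.0003,0.0003],0],
    [0.04,[-0.03,-0.0003,0.0003],0],
    [0.04,[-0.03,-0.0003,0.0003],0],
  ],
)

```text
clock: 41.48
tcp_pos: [401.9, 318.4, 71.1]
eef_rot: [-0.15, 0.989, -0.003, -0.003]
ft_force: [0.0, 0.3, -0.7]
width: 0.53
```

Request:
apply_moves(
  deltas=[
    [0.04,[-0.008,0,-0.0003],0],
    [0.04,[-0.016,0,-0.0003],0],
    [0.04,[-0.024,0,-0.0003],0],
    [0.04,[-0.032,0,-0.0003],0],
    [0.04,[-0.04,0,-0.0003],0],
    [0.04,[-0.046,0,-0.0003],0],
    [0.04,[-0.05,0,-0.0003],0],
    [0.04,[-0.05,0,-0.0003],0],
  ],
)

```text
clock: 42.48
tcp_pos: [449.8, 333.3, 71.0]
eef_rot: [-0.15, 0.989, -0.003, -0.003]
ft_force: [-0.1, -1.1, -0.3]
width: 0.535
```

```bash
python3 -c "
from h import *
img,C,s=shot('wrist','w24'); print(s['ft_force'],s['wrist_torque'])
u=np.array([np.cos(np.radians(17.3)),np.sin(np.radians(17.3))]); n=np.array([-u[1],u[0]]); p=s['tcp_pos']; print(p,p[:2]@u,p[:2]@n,'home',563-26.1)
"
```

```text
[-0.11343895 -1.0883164  -0.34246124] [-0.03900417 -0.00366837  0.04479103]
[449.75502831 333.27119639  71.03955526] 528.5149504702525 184.4484290034413 home 536.9
```

View pics/w24.png

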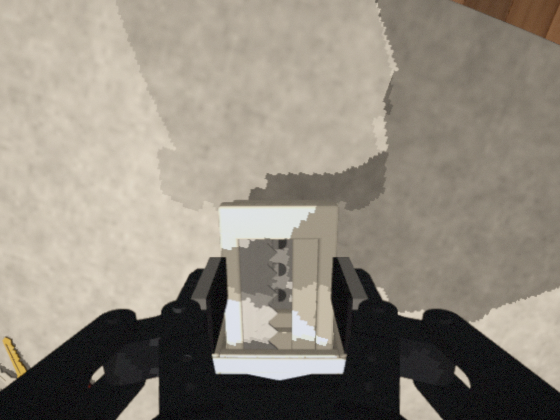

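Request:
apply_moves(
  deltas=[
    [0.04,[-0.003,0,0],0],
    [0.04,[-0.006,0,0],0],
    [0.04,[-0.008,0,0],0],
    [0.04,[-0.0095,0,0],0],
    [0.04,[-0.0105,0,0],0],
    [0.04,[-0.011,0,0],0],
  ],
)

```text
clock: 43.28
tcp_pos: [458.2, 335.9, 70.2]
eef_rot: [-0.15, 0.989, -0.003, -0.005]
ft_force: [-12.1, -1.2, 0.5]
width: 0.53
```

```bash
python3 -c "
from h import *
s=env.sense(); print(s['ft_force'],s['wrist_torque'])
u=np.array([np.cos(np.radians(17.3)),np.sin(np.radians(17.3))]); n=np.array([-u[1],u[0]]); p=s['tcp_pos']; print(p,p[:2]@u,p[:2]@n,'home',563-26.1)
"
```

```text
[-12.05124409  -1.18686818   0.45029565] [-0.31415062  2.60024613 -0.0440743 ]
[458.17865132 335.89546434  70.18002135] 537.3378868614195 184.4490033403145 home 536.9
```

Request:
apply_moves(
  deltas=[
    [0.04,[-0.003,0,0],0],
    [0.04,[-0.003,0,0],0],
    [0.04,[-0.003,0,0],0],
  ],
)

```text
clock: 43.65
tcp_pos: [458.3, 335.9, 69.3]
eef_rot: [-0.15, 0.989, -0.004, -0.008]
ft_force: [-17.5, -3.2, 4.7]
width: 0.534
```

Request:
apply_moves(
  deltas=[
    [0.06,[0,0,0],0],
    [0.06,[0,0,0],0],
    [0.06,[0,0,0],0],
    [0.06,[0.0,0,-0.03],0],
    [0.06,[0.01,0,-0.08],0],
    [0.06,[0.03,0,-0.13],0],
    [0.06,[0.05,0,-0.16],0],
    [0.06,[0.05,0,-0.16],0],
    [0.06,[0.05,0,-0.16],0],
  ],
)

```text
clock: 44.78
tcp_pos: [413.0, 322.6, 229.5]
eef_rot: [-0.15, 0.989, -0.004, -0.008]
ft_force: [-0.0, -0.2, 0.5]
width: 0.706
```

```bash
python3 -c "
from h import *
img,C,s=shot('wrist','w25'); print(s['tcp_pos'])
cv2.imwrite('pics/w25z.png',cv2.resize(img[100:330,200:370],None,fx=3,fy=2.6,interpolation=cv2.INTER_CUBIC)[:,:,::-1])
img,C2,s=shot('side','s25')
cv2.imwrite('pics/s25z.png',cv2.resize(img[90:190,210:330],None,fx=6,fy=6,interpolation=cv2.INTER_CUBIC)[:,:,::-1])
shot('top','t25')
"
```

```text
[412.98079058 322.64336942 229.54550608]
```

View pics/w25z.png

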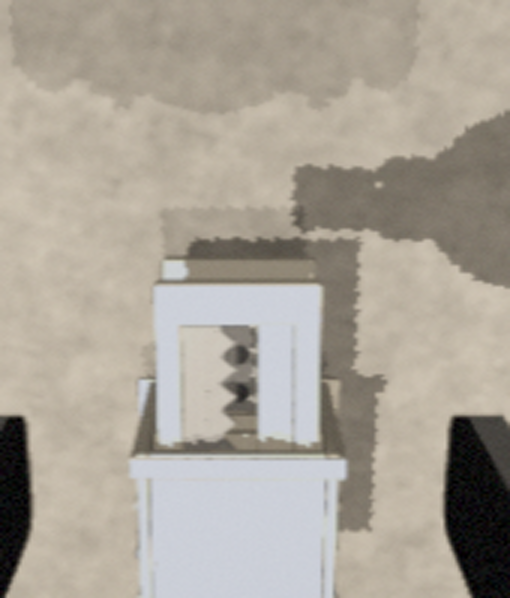

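View pics/s25.png

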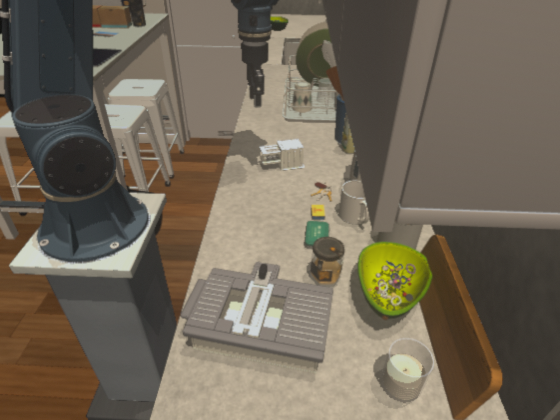

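View pics/t25.png

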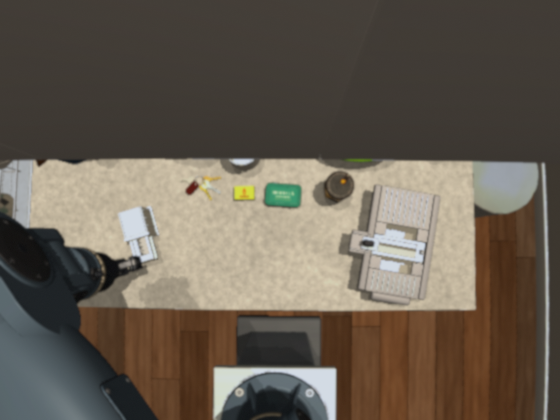

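```bash
python3 -c "
from h import *
s=env.sense();C=cam(env.capture('wrist'),s)
u=np.array([np.cos(np.radians(17.3)),np.sin(np.radians(17.3)),0])
f=lambda y,z: ray([(279.5,100+y/2.6)],C,z)[0]@u
print('waffle',f(285,67),'coarse',f(259,33),f(262,33),'mouth',f(456,74), 'mouth inner at slot3 top', f(443,67))
for l in ['julienne_center','fine_center','straight_center','waffle_center']:
  for n in ('top','side'):
    env.capture(n); print(l,n,[(x['conf'],[round(v) for v in x['rect']]) for x in env.cut_out(n,l)])
"
```

```text
waffle 503.14497285180704 coarse 502.71441962282887 503.86332986136836 mouth 562.7135590667099 mouth inner at slot3 top 561.124198963241
julienne_center top []
julienne_center side [(0.6, [294, 156, 29, 35])]
fine_center top []
fine_center side []
straight_center top [(0.93, [397, 249, 54, 28]), (0.59, [284, 196, 38, 25])]
straight_center side [(0.75, [254, 311, 42, 61])]
waffle_center top [(0.92, [141, 248, 20, 26])]
waffle_center side []
```

```bash
python3 -c "
from workcell import env
s=env.sense(); print(s['clock'],s['ft_force']); print(env.sign_off())"
```

```text
45.775 [-0.44469395 -0.34209343 -0.27616605]
the job is handed in; nothing more can be done
None
```

The changeover is finished and handed in at about 46 s, well inside the 210 s limit.

- **Coarse insert out:** I drew the lock back, lifted the coarse grater out, and pushed it home in the second sleeve of the case. It stopped against about 32 N, and about 59 mm of it sticks out, as it should.
- **Straight blade in:** I laid the straight insert in the slicer with its notch over the pin. The wrist and side pictures show the pin in the notch and the insert lying flat.
- **Lock home:** I pushed the lock in until it stopped, after about 22 mm of travel. Two picture readings put its tongue 1.2 to 1.5 mm further home than at the start, which is within the measuring error. Its overlap on the insert read 12 mm against the stated 10 mm; before the change it read 8.5 mm.
- **Other inserts:** only the waffle blade was lying about. It is in the top sleeve, pushed home against about 17 N, with about 59.5 mm sticking out. The last pictures show no other insert on the worktop.
- **Bystanders:** the jar, tin, keys and matchbox look unmoved in the last top and side pictures.

**Failed or disagreeing checks:** in the last side picture the network reported a julienne insert (confidence 0.6), but that was the filled case. A second low-confidence "straight" in the last top picture was the tin.

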